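# Fetch the bur stand from behind the containers

## Task

The low steel bur stand is shut in behind the canister, the tin and the flask. Stand all three containers upright in the black tray, then bring the bur stand to the middle of the rubber disc on the steel work plate, and only then put each container back, upright, in the middle of the coaster it came from. Do not tip anything over and leave the small brass tin beside the bur stand where it is.

Things in the scene. Friction and masses are not known exactly. Their poses are not given: they have to be found in the camera images.
- canister: white plastic round canister, upright, 46 mm diameter; straight wall to 108 mm, then a 20 mm wide, 6 mm high grey knob (114 mm overall). Origin: centre of its underside; z up. About 160 g. At the start it stands on the round coaster.
- tin: bare aluminium square tin, upright, 44 x 44 mm, straight wall to 102 mm, then a 22 mm wide, 12 mm high black cap (114 mm overall). Origin: centre of its underside; z up, x and y square to its walls. About 180 g. At the start it stands on the square coaster.
- flask: grey plastic oblong flask, upright, 36 mm along its x, 62 mm along its y, straight wall to 98 mm, then a 24 mm wide, 14 mm high white cap (112 mm overall). Origin: centre of its underside; z up. About 170 g. At the start it stands on the oblong coaster.
- bur_stand: low round steel block, 46 mm diameter, 28 mm high, with six short burs standing in a 28 mm circle in its top (42 mm high overall). Origin: centre of its underside; z up. About 220 g. At the start it stands on the same white board as the coasters, close behind their row (the side away from the robot, 57 mm from the row line), with a lip 22 mm above the board about 100 mm behind it. An empty paper cup, 72 mm wide and 85 mm high, stands between the robot and the board.
- coaster_round: fixed round cork coaster, 68 mm diameter, 4 mm thick, on the front part of a fixed white board. Origin: centre of its underside, so its top is 4 mm above it. The three coasters stand in a row, 86 mm from centre to centre, in any order.
- coaster_square: fixed square cork coaster, 64 x 64 mm, 4 mm thick, in the same row. Origin: centre of its underside. The row runs roughly along its y.
- coaster_oblong: fixed oblong cork coaster, 50 mm along its x, 76 mm along its y, 4 mm thick, in the same row. Origin: centre of its underside. The row runs roughly along its y.
- tray: fixed black oblong tray, 270 mm along its x, 130 mm along its y, floor 4 mm thick, rim 12 mm high and 4 mm thick, empty, to the left or right of the board. Origin: centre of its underside, so the inner floor is 4 mm above it.
- plate: fixed flat steel work plate, 160 mm along its x, 150 mm along its y, 4 mm thick, with a black rubber disc (72 mm diameter, 3 mm thick) at its centre, on the opposite side of the board from the tray. Origin: centre of its underside; the top of the disc is 7 mm above it.
- wax_tin: small round brass tin, 34 mm diameter, 18 mm high, on the board to one side of the bur stand, its centre 80 mm or more from that of the bur stand; a wooden sanding block, 50 x 26 x 18 mm, lies likewise on the other side. A bystander: it stays there. Origin: centre of its underside; z up.
There are look-alikes about, which are no part of the job. What is shaped like the flask but orange or pink is not meant.

How it is judged:
By the outcome, as a careful person would: the job done as asked, in the order asked, and still so for the second after the job is handed in, with the robot touching nothing.
It also fails if it takes over 144 s, if anything falls off the work surface, if the arm or the gripper's body presses on something with over 40 N, if the wrist force passes 120 N, or if a joint passes its speed limit or range.

## Robot

A 7-joint arm with a two-finger parallel gripper is mounted at the origin on the work surface. World frame = base frame: x ahead of the robot, y to its left, z up, the work surface at z = 0. Lengths are in m, angles in rad, forces in N, time in s.
With the tool pointing down it reaches from about 0.4 to 0.85 m from the base axis. Payload 10.4 kg.
Tool frame: the origin (TCP) lies at the very end of the fingers, on their centre line; the grasp point (between the pads) lies 19 mm behind it; x points along the fingers, z is the direction in which the jaws open and shut, and the axes are right-handed (so a half turn about x gives the same grasp; the last joint's range is limited). The gripper opens to 85 mm and grips with 20 to 120 N. Pads are 22 mm wide; open, the fingers measure 114 mm over their backs; the gripper's body (76 mm by 85 mm) begins 54 mm behind the grasp point. The pads swing forward as they close: fully open they stand 13 mm farther back than shut.
Start: joints at [-1.197, 0.332, -0.065, 1.46, 0.022, 1.35, -0.088], TCP at [0.242, 0.576, 0.231] pointing down, gripper open.
Joint ranges: [-2.6, 2.6], [-0.5, 2.12], [-1.47, 1.34], [0.16, 2.42], [-1.27, 4.41], [0.06, 2.06], [-2.6, 2.6]. Speed limits (rad/s): [2.22, 2.22, 2.79, 2.79, 3.14, 3.14, 3.14].

## Interface

Orientations are given as a unit quaternion [x, y, z, w].
In Python, from workcell import telemetry, viewer, manip, spot_in, mark_of gives the robot as it stands. The module is installed in compiled form; this text tells all that it offers.
- The arm moves only by the shell command python3 -m crank 'ROWS' [FORCE]. ROWS is JSON, a list of rows, each a list of 3 entries, a list of its own where there are three numbers: the closure, from 0 (fully open) to 1 (shut), then the shift along the world's x, y, z in cm, then the turn, a rotation vector about the world's x, y, z in rad. A call has 1 to 12 rows; each row shifts and turns the commanded pose from where the row before left it; what a row does not reach is not made up. A row lasts 1/12 s, in which the tool goes at most 41.7 mm and 7.16 degrees, less where a joint would pass 70% of its speed; a pose out of reach is approached as far as the arm can. A call with a gripper value outside its range is refused whole. The fingers move at their own pace and stop on an object; FORCE is the grip in N (left out, the last holds). Time passes only in rows, so rows that do not move let the fingers close. It gives the time, the measured TCP pose, the force and the opening at its end, in the units of the state.
- telemetry.get_obs(): the state, without advancing time (a new reading comes with each control period).
- viewer.camera(name): name is "scene" or "top"; returns a dict with "frame" (400x640x3 uint8, red, green, blue), "intrinsics" (3x3 intrinsics, pixels), "k1" (the pictures are not rectified: a ray, as slopes to the right and down, at radius r is drawn at 1 + k1 r^2 times it, then the intrinsics apply), "cam_to_world" (4x4, takes a point from camera to world coordinates). Camera axes: x right, y up, looking along -z (the intrinsics and any distortion apply to the point x, -y, -z); pixel columns grow to the right and rows downward; lengths in m; the calibration is good to about 2 mm. A picture is of the moment at which its call begins. There is no depth.
- manip.hand_in(): hands the job in, once; it reports no verdict.
Trained networks look in a picture, given as the dict that the camera call returned (one of the last four; its "shot" number tells which), for a name from the list of things; names that differ only in an ending like _2 or _b are one class to them, and where a whole thing is asked for, a point or a joint stands for the part that bears it (a point fixed in the world has none). Each returns a list of dicts, best first, with "conf" (0 to 1); they miss things now and then, are a little off and sometimes report something else, mostly with a low value. They report only what shows in the picture. A call takes as long as a camera call. They do not tell look-alikes from the thing itself.
- spot_in(thing, picture): "location" ([x, y, z] in m, in the coordinates of the camera as it stood for that picture, good to about 4 mm: the middle of the surface that is visible of it).
- mark_of(thing, picture): "location" ([x, y, z] in m, in the coordinates of the camera as it stood for that picture, good to about 4 mm: a listed point, or the origin of a listed thing).
The state is a dict: "clock": time; "joint_pos": joint angles; "joint_velocities": joint speeds; "tau": joint torques, N m; "position": TCP position; "ee_rot": TCP orientation; "ft_force": force on the tool from outside, world axes, zero at the start; "torque": the same for the moment, N m; "grip_width": opening from 0.0 (shut) to 1.0 (fully open).
Only numpy, scipy, OpenCV 4.12 (cv2) and the standard library are available. Lean on these libraries where they do the work, as an engineer would, in place of code of your own. Each camera call takes 0.05 s, during which the arm holds its last target. There are 200 camera calls.

## Working session

There is one attempt and no reset: what is moved stays moved. The work goes in short steps, Python scripts to look and compute and a shell command to move; the robot and the scene stay as the last step left them, time stands still between calls to the robot, and variables do not carry over. Pictures are saved under pics/ and viewed, about 12 in all and at most 16, crops included, and the job is handed in when it is done.

```bash
mkdir -p pics
cat > h.py <<'E'
import numpy as np, cv2
from workcell import telemetry, viewer, manip, spot_in, mark_of
def w(p,c):
    T=np.array(c["cam_to_world"]); return (T@np.append(p,1))[:3]
def save(c,n,crop=None,s=1):
    f=cv2.cvtColor(np.array(c["frame"]),cv2.COLOR_RGB2BGR)
    if crop: x0,y0,x1,y1=crop; f=f[y0:y1,x0:x1]
    if s!=1: f=cv2.resize(f,None,fx=s,fy=s,interpolation=cv2.INTER_CUBIC)
    cv2.imwrite(f"pics/{n}.png",f)
def pix(P,c):
    T=np.linalg.inv(np.array(c["cam_to_world"])); q=(T@np.append(P,1))[:3]
    x,y=q[0]/-q[2],-q[1]/-q[2]; k=1+c["k1"]*(x*x+y*y); K=np.array(c["intrinsics"])
    return (K@[x*k,y*k,1])[:2]
def ray(u,v,z,c):
    K=np.array(c["intrinsics"]); d=np.array([(u-K[0,2])/K[0,0],(v-K[1,2])/K[1,1]]); s=d.copy()
    for _ in range(20): s=d/(1+c["k1"]*(s@s))
    T=np.array(c["cam_to_world"]); D=T[:3,:3]@[s[0],-s[1],-1]; o=T[:3,3]
    return o+D*(z-o[2])/D[2]
E
python3 - <<'E'
from h import *
np.set_printoptions(precision=3,suppress=True)
for n in("scene","top"):
    c=viewer.camera(n); save(c,n+"0"); print(n,c["shot"],np.array(c["cam_to_world"])[:3,3])
    for t in "canister tin flask bur_stand coaster_round coaster_square coaster_oblong tray plate wax_tin".split():
        for r in mark_of(t,c)[:4]:
            P=w(r["location"],c); print(t,round(r["conf"],2),P,pix(P,c).round())
o=telemetry.get_obs(); print(o)
E
```

```text
scene 1 [ 0.878 -0.208  0.649]
canister 0.87 [0.52  0.124 0.019] [390. 202.]
tin 0.56 [ 0.539 -0.04   0.014] [323. 239.]
flask 0.98 [ 0.294 -0.162 -0.001] [228. 176.]
flask 0.68 [0.355 0.169 0.002] [369. 150.]
flask 0.6 [ 0.475 -0.169  0.002] [250. 240.]
flask 0.57 [0.525 0.046 0.012] [358. 219.]
coaster_round 0.57 [0.518 0.127 0.016] [391. 202.]
coaster_square 0.79 [ 0.536 -0.041  0.01 ] [321. 239.]
coaster_oblong 0.73 [0.524 0.049 0.012] [359. 218.]
tray 0.79 [ 0.471 -0.306  0.002] [181. 264.]
plate 0.98 [ 0.48   0.34  -0.002] [460. 164.]
wax_tin 0.87 [ 0.613 -0.065  0.016] [327. 275.]
top 2 [ 0.344 -0.011  1.182]
tin 0.64 [ 0.536 -0.04   0.017] [320. 168.]
tin 0.25 [0.524 0.038 0.008] [292. 173.]
flask 0.86 [ 0.296 -0.169  0.005] [369. 256.]
flask 0.76 [ 0.373 -0.077  0.001] [335. 228.]
flask 0.73 [0.525 0.041 0.009] [291. 173.]
flask 0.69 [ 0.358  0.162 -0.001] [247. 235.]
bur_stand 0.48 [0.58  0.07  0.006] [280. 154.]
bur_stand 0.42 [ 0.538 -0.046  0.014] [322. 168.]
coaster_round 0.65 [0.514 0.126 0.013] [260. 177.]
coaster_round 0.58 [0.525 0.039 0.01 ] [291. 173.]
coaster_square 0.44 [ 0.538 -0.044  0.011] [322. 168.]
coaster_oblong 0.69 [0.525 0.036 0.009] [292. 173.]
tray 0.65 [ 0.475 -0.309  0.002] [417. 190.]
plate 0.67 [ 0.479  0.342 -0.   ] [183. 192.]
{'clock': 1.1, 'joint_pos': array([-1.197,  0.332, -0.065,  1.46 ,  0.022,  1.35 , -0.089]), 'joint_velocities': array([-0.001, -0.002,  0.001,  0.001,  0.   ,  0.001,  0.001]), 'tau': array([  0.   , -62.523,   0.049, -39.186,   0.016,   0.002,   0.   ]), 'position': array([0.242, 0.576, 0.231]), 'ee_rot': array([-0.392,  0.589,  0.392,  0.589]), 'ft_force': array([-0.321,  0.099,  0.325]), 'torque': array([ 0.008, -0.025,  0.   ]), 'grip_width': 0.9999874241412702}
```

View pics/scene0.png

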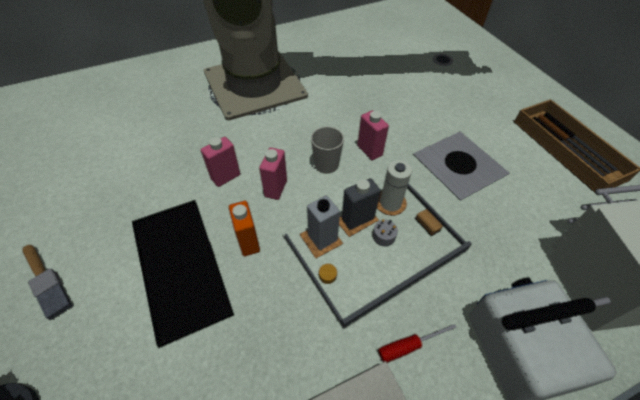

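View pics/top0.png

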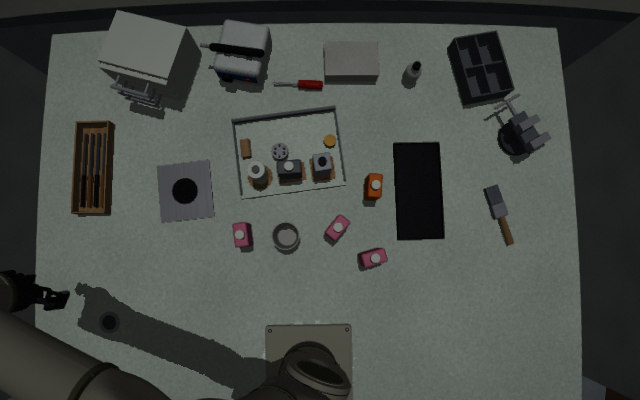

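Run:
```python
from h import *
from scipy.spatial.transform import Rotation as R
c=viewer.camera("top"); save(c,"t1",(225,95,355,205),4)
d=viewer.camera("scene"); save(d,"s1",(280,150,480,330),3.6)
a=cv2.imread("pics/t1.png"); b=cv2.imread("pics/s1.png")
b=cv2.resize(b,None,fx=.94,fy=.94); cv2.imwrite("pics/s1.png",b)
q=telemetry.get_obs()["ee_rot"]; print(R.from_quat(q).as_matrix().round(3))
for n in("wax_tin","bur_stand","tray","plate"):
  for k in(c,d):
    for f in(mark_of,spot_in):
      for r in f(n,k)[:2]: print(n,f.__name__,round(r["conf"],2),w(r["location"],k).round(3))
```

```text
[[ 0.    -0.922  0.387]
 [ 0.     0.387  0.922]
 [-1.     0.     0.   ]]
wax_tin call 0.59 [ 0.613 -0.069  0.008]
wax_tin call 0.45 [ 0.613 -0.064  0.029]
wax_tin call 0.75 [ 0.612 -0.064  0.016]
wax_tin call 0.54 [ 0.615 -0.066  0.033]
bur_stand call 0.81 [0.582 0.068 0.007]
bur_stand call 0.51 [0.577 0.071 0.032]
bur_stand call 0.7 [0.583 0.079 0.011]
bur_stand call 0.57 [0.524 0.049 0.013]
bur_stand call 0.61 [0.592 0.071 0.04 ]
tray call 0.81 [ 0.474 -0.309  0.001]
tray call 0.71 [ 0.539 -0.044  0.011]
tray call 0.6 [ 0.474 -0.31   0.006]
tray call 0.95 [ 0.472 -0.307  0.002]
tray call 0.78 [ 0.492 -0.31   0.008]
tray call 0.46 [0.59  0.071 0.038]
plate call 0.69 [ 0.473  0.339 -0.   ]
plate call 0.73 [0.471 0.338 0.004]
plate call 0.77 [0.482 0.339 0.001]
plate call 0.96 [0.488 0.333 0.007]
```

View pics/t1.png

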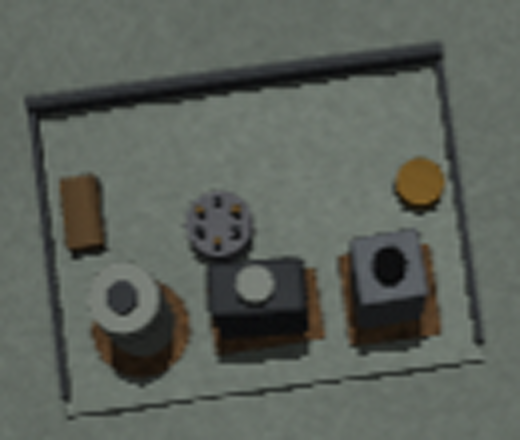

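View pics/s1.png

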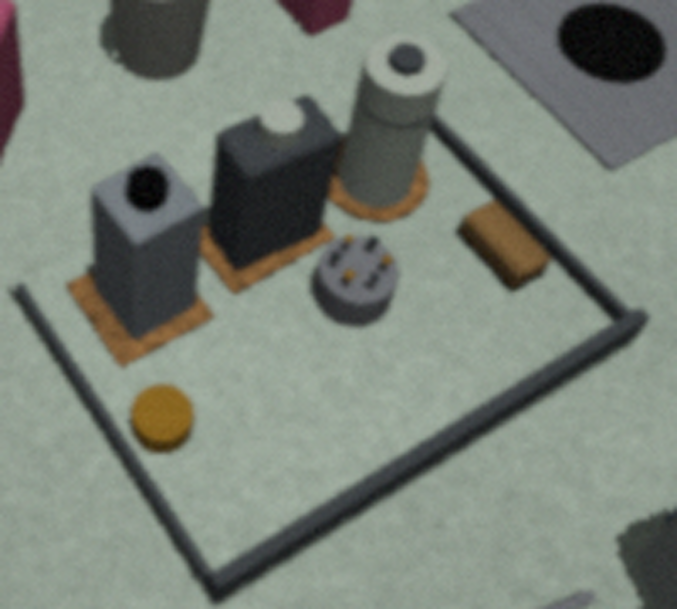

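Run:
```python
from h import *
c=viewer.camera("top"); d=viewer.camera("scene")
P={"can":((255.75,169),(400.3,167.1)),"flask":((288.75,166),(363.6,184.6)),"tin":((322.5,161.75),(323.7,205.3)),"bur":((279.75,150.75),(385.2,228.3)),"wax":((329.9,140.4),(328,272.8))}
for n,(a,b) in P.items():
    a=np.array(a)-.4;b=np.array(b)-.35
    a0,a1=ray(*a,0,c),ray(*a,.2,c);b0,b1=ray(*b,0,d),ray(*b,.2,d)
    # point along each: a0+s(a1-a0)
    u,v=a1-a0,b1-b0; s,t=np.linalg.lstsq(np.c_[u,-v],b0-a0,rcond=None)[0]
    p,q=a0+s*u,b0+t*v; print(n,((p+q)/2).round(4),"gap",np.linalg.norm(p-q).round(4),"top@.13",ray(*a,.13,c).round(4)[:2],"sc@.13",ray(*b,.13,d).round(4)[:2],"top@.04",ray(*a,.04,c).round(4)[:2],"sc@.04",ray(*b,.04,d).round(4)[:2])
f=np.array(c["frame"]).astype(int)
# board lip ends top view, crop px
for x,y in((28,100),(440,45),(70,415),(482,360)): print(ray(225+x/4,95+y/4,.012,c).round(3))
# dark disc & tray via threshold in top
g=f.sum(2); 
for n,(x0,y0,x1,y1),z in(("disc",(158,160,214,222),.007),("tray",(385,135,450,245),.008)):
    m=(g[y0:y1,x0:x1]<60).astype(np.uint8); r=cv2.minAreaRect(cv2.findNonZero(m)); print(n,m.sum(),r,ray(r[0][0]+x0,r[0][1]+y0,z,c).round(4))
    print([ray(x+x0,y+y0,z,c)[:2].round(3) for x,y in cv2.boxPoints(r)])
```

```text
can [0.5196 0.124  0.129 ] gap 0.0023 top@.13 [0.5188 0.1229] sc@.13 [0.5207 0.1245] top@.04 [0.5338 0.1343] sc@.04 [0.4587 0.1823]
flask [0.5265 0.0428 0.1266] gap 0.0031 top@.13 [0.5251 0.0413] sc@.13 [0.5293 0.0426] top@.04 [0.5407 0.0458] sc@.04 [0.4687 0.0862]
tin [ 0.5365 -0.0409  0.1237] gap 0.0033 top@.13 [ 0.5347 -0.0422] sc@.13 [ 0.5412 -0.0414] top@.04 [ 0.551  -0.0449] sc@.04 [ 0.4826 -0.0124]
bur [0.5822 0.0699 0.0434] gap 0.0009 top@.13 [0.5638 0.0633] sc@.13 [0.6247 0.0304] top@.04 [0.5827 0.0697] sc@.04 [0.5807 0.0718]
wax [ 0.6129 -0.0657  0.0263] gap 0.0019 top@.13 [ 0.5884 -0.0616] sc@.13 [ 0.6575 -0.0887] top@.04 [ 0.6093 -0.0659] sc@.04 [ 0.6191 -0.0679]
[0.677 0.204 0.012]
[ 0.713 -0.085  0.012]
[0.456 0.173 0.012]
[ 0.49  -0.109  0.012]
disc 479 ((26.5, 30.0), (24.0, 23.0), 90.0) [0.4827 0.3354 0.007 ]
[array([0.517, 0.369]), array([0.516, 0.304]), array([0.449, 0.303]), array([0.45 , 0.367])]
tray 4482 ((33.135047912597656, 55.47113037109375), (97.03617095947266, 46.81529998779297), 87.39744567871094) [ 0.4724 -0.3097  0.008 ]
[array([ 0.606, -0.243]), array([ 0.612, -0.377]), array([ 0.341, -0.376]), array([ 0.338, -0.246])]
```

Seen: in the row from left to right in the top view, the white canister (258,177), the dark-grey flask (289,170) and the tin (322,166). The bur stand is behind them at (280,151) and the wax tin at (330,141). Flask candidates: pink at (242,235), (337,228) and (372,258), orange at (374,186), and grey at (289,170). Only the grey one fits: it is grey, in the row and on the oblong coaster, and the crop confirmed this. I'm setting out above the canister.

```bash
python3 -m crank '[[0,[1.54,-2.5,0.1],[0,0,-0.0585]],[0,[1.54,-2.5,0.1],[0,0,-0.0585]],[0,[1.54,-2.5,0.1],[0,0,-0.0585]],[0,[1.54,-2.5,0.1],[0,0,-0.0585]],[0,[1.54,-2.5,0.1],[0,0,-0.0585]],[0,[1.54,-2.5,0.1],[0,0,-0.0585]],[0,[1.54,-2.5,0.1],[0,0,-0.0585]],[0,[1.54,-2.5,0.1],[0,0,-0.0585]],[0,[1.54,-2.5,0.1],[0,0,-0.0585]]]' 40
python3 -m crank '[[0,[1.54,-2.5,0],[0,0,-0.0585]],[0,[1.54,-2.5,0],[0,0,-0.0585]],[0,[1.54,-2.5,0],[0,0,-0.0585]],[0,[1.54,-2.5,0],[0,0,-0.0585]],[0,[1.54,-2.5,0],[0,0,-0.0585]],[0,[1.54,-2.5,0],[0,0,-0.0585]],[0,[1.54,-2.5,0],[0,0,-0.0585]],[0,[1.54,-2.5,0],[0,0,-0.0585]],[0,[1.54,-2.5,0],[0,0,-0.0585]],[0,[0,0,0],[0,0,0]],[0,[0,0,0],[0,0,0]]]'
cat >> h.py <<'E'
def st():
    from scipy.spatial.transform import Rotation as R
    o=telemetry.get_obs(); M=R.from_quat(o["ee_rot"]).as_matrix()
    print("t",round(o["clock"],1),"pos",o["position"].round(4),"jaw",round(float(np.arctan2(M[1,2],M[0,2])),3),"tilt",M[:2,0].round(3),"grip",round(o["grip_width"]*85,1),"F",o["ft_force"].round(1),"q",o["joint_pos"].round(2))
E
python3 - <<'E'
from h import *
st(); c=viewer.camera("scene"); save(c,"s2",(280,100,480,300),3)
E
```

```text
clock: 2.85
position: [0.3807, 0.3502, 0.2406]
ee_rot: [-0.224, 0.671, 0.224, 0.671]
ft_force: [-0.2, -0.3, 0.0]
grip_width: 1.002
clock: 3.77
position: [0.5193, 0.1248, 0.2404]
ee_rot: [-0.042, 0.706, 0.042, 0.706]
ft_force: [0.2, 1.9, 0.2]
grip_width: 1.001
t 3.8 pos [0.5193 0.1248 0.2404] jaw 0.118 tilt [ 0. -0.] grip 85.1 F [0.2 1.9 0.2] q [-0.68  0.12  0.39  1.71 -0.05  1.32 -0.16]
```

View pics/s2.png

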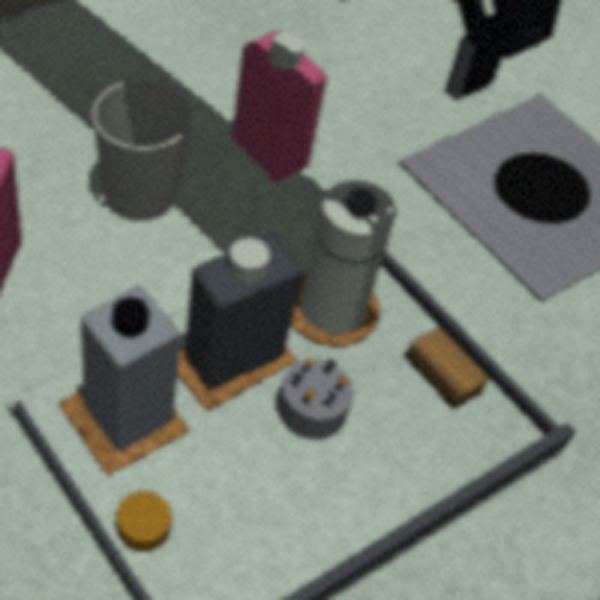

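Run:
```python
from h import *
d=viewer.camera("scene")
for p in((.5193,.1248,.2404),(.5193,.1248,.29),(.5193,.1248,.127),(.5193,.1248,.013)): print(pix(p,d).round(1), ((pix(p,d)-[280,100])*3).round())
```

```text
[411.9 120.4] [396.  61.]
[418.6  95.1] [416. -15.]
[399.4 167.3] [358. 202.]
[389.7 203.5] [329. 310.]
```

```bash
python3 -m crank '[[0,[0,0,-2.8],[0,0,0]],[0,[0,0,-2.8],[0,0,0]],[0,[0,0,-2.8],[0,0,0]],[0,[0,0,-2.8],[0,0,0]],[0,[0,0,-2.8],[0,0,0]],[0,[0,0,-1.4],[0,0,0]],[0,[0,0,-1.4],[0,0,0]],[0,[0,0,0],[0,0,0]]]' 40
python3 -m crank '[[0.2,[0,0,0],[0,0,0]],[0.35,[0,0,0],[0,0,0]],[0.5,[0,0,0],[0,0,0]],[0.7,[0,0,0],[0,0,0]],[0.7,[0,0,0],[0,0,0]],[0.7,[0,0,0],[0,0,0]],[0.7,[0,0,0],[0,0,0]]]'
python3 -c "from h import *; st()"
```

```text
clock: 4.53
position: [0.5164, 0.1275, 0.0697]
ee_rot: [-0.044, 0.707, 0.043, 0.704]
ft_force: [-0.4, -0.1, -0.3]
grip_width: 1.003
clock: 5.12
position: [0.5192, 0.127, 0.0737]
ee_rot: [-0.042, 0.705, 0.043, 0.706]
ft_force: [-1.1, 0.2, 5.1]
grip_width: 0.532
t 5.1 pos [0.5192 0.127  0.0737] jaw 0.121 tilt [0.001 0.001] grip 45.2 F [-1.1  0.2  5.1] q [-0.65  0.29  0.37  1.9  -0.13  0.98 -0.1 ]
```

```bash
python3 -m crank '[[0.7,[0,0,2],[0,0,0]],[0.7,[0,0,2.5],[0,0,0]],[0.7,[0,0,2.5],[0,0,0]],[0.7,[0,0,2.5],[0,0,0]],[0.7,[0,0,2.5],[0,0,0]],[0.7,[0,0,2.5],[0,0,0]],[0.7,[-0.7,-2.4,0.5],[0,0,0]],[0.7,[-0.7,-2.4,0],[0,0,0]],[0.7,[-0.7,-2.4,0],[0,0,0]],[0.7,[-0.7,-2.4,0],[0,0,0]],[0.7,[-0.7,-2.4,0],[0,0,0]],[0.7,[-0.7,-2.4,0],[0,0,0]]]'
python3 -m crank '[[0.7,[-0.7,-2.4,0],[0,0,0]],[0.7,[-0.7,-2.4,0],[0,0,0]],[0.7,[-0.7,-2.4,0],[0,0,0]],[0.7,[-0.7,-2.4,0],[0,0,0]],[0.7,[-0.7,-2.4,0],[0,0,0]],[0.7,[-0.7,-2.4,0],[0,0,0]],[0.7,[-0.7,-2.4,0],[0,0,0]],[0.7,[-0.7,-2.4,0],[0,0,0]],[0.7,[-0.7,-2.4,0],[0,0,0]],[0.7,[-0.7,-2.4,0],[0,0,0]],[0.7,[-0.7,-2.4,0],[0,0,0]],[0.7,[-0.7,-2.4,0],[0,0,0]]]'
python3 -m crank '[[0.7,[0,0,0],[0,0,0]],[0.7,[0,0,0],[0,0,0]],[0.7,[0,0,0],[0,0,0]]]'
python3 -c "
from h import *; st(); c=viewer.camera('top'); save(c,'t3',(225,95,465,255),3.2)"
```

```text
clock: 6.12
position: [0.4762, -0.0186, 0.2229]
ee_rot: [-0.043, 0.705, 0.043, 0.706]
ft_force: [-0.1, -0.3, -1.8]
grip_width: 0.531
clock: 7.12
position: [0.3922, -0.3066, 0.223]
ee_rot: [-0.043, 0.705, 0.043, 0.706]
ft_force: [0.6, 0.3, -1.7]
grip_width: 0.533
clock: 7.37
position: [0.393, -0.3049, 0.2225]
ee_rot: [-0.043, 0.706, 0.043, 0.706]
ft_force: [-0.4, 0.1, -1.6]
grip_width: 0.527
t 7.4 pos [ 0.393  -0.3049  0.2225] jaw 0.121 tilt [0.    0.001] grip 44.8 F [-0.4  0.1 -1.6] q [-0.24  0.04  0.85  1.84 -0.03  1.28  0.73]
```

View pics/t3.png

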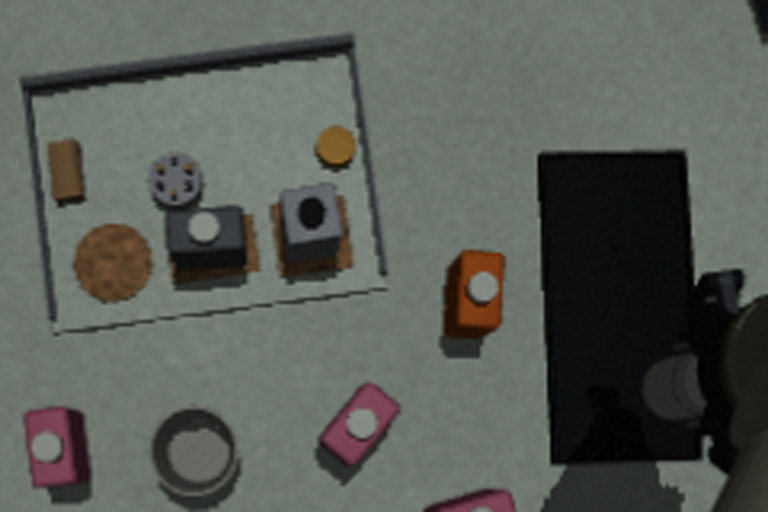

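```bash
python3 -m crank '[[0.7,[0,0,-2.5],[0,0,0]],[0.7,[0,0,-2.5],[0,0,0]],[0.7,[0,0,-2.5],[0,0,0]],[0.7,[0,0,-2.5],[0,0,0]],[0.7,[0,0,-2.5],[0,0,0]],[0.7,[0,0,-1.5],[0,0,0]],[0.7,[0,0,-1],[0,0,0]],[0.7,[0,0,-0.3],[0,0,0]],[0.7,[0,0,0],[0,0,0]],[0.7,[0,0,0],[0,0,0]]]'
python3 -c "
from h import *; st(); c=viewer.camera('top')
f=np.array(c['frame']).astype(int); print(ray(260.3,176.9,.013,c).round(4), f[176,260])
"
```

```text
clock: 8.25
position: [0.3934, -0.3056, 0.0702]
ee_rot: [-0.043, 0.705, 0.043, 0.706]
ft_force: [-0.2, 0.2, -1.7]
grip_width: 0.528
t 8.2 pos [ 0.3934 -0.3056  0.0702] jaw 0.121 tilt [ 0.001 -0.   ] grip 44.9 F [-0.2  0.2 -1.7] q [-0.15  0.27  0.82  2.01 -0.24  0.96  0.91]
[0.5151 0.1242 0.013 ] [86 63 41]
```

```bash
python3 -m crank '[[0.7,[0,0,-0.2],[0,0,0]],[0.7,[0,0,-0.15],[0,0,0]],[0.7,[0,0,0],[0,0,0]],[0.7,[0,0,0],[0,0,0]]]'
python3 -m crank '[[0.7,[0,0,-0.15],[0,0,0]],[0.7,[0,0,0],[0,0,0]],[0.7,[0,0,0],[0,0,0]]]'
python3 -c "from h import *; st()"
```

```text
clock: 8.63
position: [0.3928, -0.3055, 0.066]
ee_rot: [-0.043, 0.706, 0.043, 0.706]
ft_force: [0.6, -0.1, -1.5]
grip_width: 0.527
clock: 8.88
position: [0.3927, -0.3055, 0.0643]
ee_rot: [-0.043, 0.706, 0.043, 0.706]
ft_force: [0.5, -0.2, -1.9]
grip_width: 0.529
t 8.9 pos [ 0.3927 -0.3055  0.0643] jaw 0.121 tilt [-0.  0.] grip 45.0 F [ 0.5 -0.2 -1.9] q [-0.15  0.29  0.81  2.01 -0.25  0.95  0.92]
```

Not touching yet, so I'll lower it a little more.

```bash
python3 -m crank '[[0.7,[0,0,-0.15],[0,0,0]],[0.7,[0,0,0],[0,0,0]],[0.7,[0,0,0],[0,0,0]]]'
python3 -m crank '[[0.7,[0,0,-0.15],[0,0,0]],[0.7,[0,0,0],[0,0,0]],[0.7,[0,0,0],[0,0,0]]]'
```

```text
clock: 9.13
position: [0.3929, -0.3059, 0.0637]
ee_rot: [-0.043, 0.706, 0.043, 0.706]
ft_force: [-4.0, 3.8, 12.1]
grip_width: 0.529
clock: 9.38
position: [0.3931, -0.3063, 0.0636]
ee_rot: [-0.042, 0.705, 0.043, 0.706]
ft_force: [-10.8, 7.2, 36.1]
grip_width: 0.525
```

```bash
python3 -m crank '[[0.5,[0,0,0.2],[0,0,0]],[0.4,[0,0,0],[0,0,0]],[0.3,[0,0,0],[0,0,0]],[0.2,[0,0,0],[0,0,0]],[0.2,[0,0,0],[0,0,0]],[0.2,[0,0,2],[0,0,0]],[0.2,[0,0,2.8],[0,0,0]],[0.2,[0,0,2.8],[0,0,0]],[0.2,[0,0,2.8],[0,0,0]],[0.2,[0,0,2.8],[0,0,0]],[0.2,[0,0,2.8],[0,0,0]],[0.2,[0,0,1],[0,0,0]]]'
python3 -m crank '[[0.1,[1.2,2.2,0],[0,0,0]],[0,[1.2,2.2,0],[0,0,0]],[0,[1.2,2.2,0],[0,0,0]],[0,[1.2,2.2,0],[0,0,0]],[0,[1.2,2.2,0],[0,0,0]],[0,[1.2,2.2,0],[0,0,0]],[0,[1.2,2.2,0],[0,0,0]],[0,[1.2,2.2,0],[0,0,0]],[0,[1.2,2.2,0],[0,0,0]],[0,[1.2,2.2,0],[0,0,0]],[0,[1.2,2.2,0],[0,0,0]],[0,[1.2,2.2,0],[0,0,0]]]'
python3 -m crank '[[0,[0,0,0],[0,0,0]],[0,[0,0,0],[0,0,0]],[0,[0,0,0],[0,0,0]]]'
python3 -c "
from h import *; st(); c=viewer.camera('scene'); save(c,'s4',(130,100,450,320),2.5)"
```

```text
clock: 10.38
position: [0.3937, -0.3064, 0.2368]
ee_rot: [-0.043, 0.704, 0.042, 0.707]
ft_force: [-0.3, -1.0, 0.4]
grip_width: 0.801
clock: 11.38
position: [0.537, -0.0403, 0.2326]
ee_rot: [-0.043, 0.706, 0.043, 0.706]
ft_force: [0.4, -1.5, 0.9]
grip_width: 0.997
clock: 11.63
position: [0.5364, -0.0424, 0.2328]
ee_rot: [-0.043, 0.706, 0.042, 0.706]
ft_force: [0.1, 0.2, -0.5]
grip_width: 0.998
t 11.6 pos [ 0.5364 -0.0424  0.2328] jaw 0.12 tilt [-0.001 -0.001] grip 84.8 F [ 0.1  0.2 -0.5] q [-0.55  0.14  0.61  1.72 -0.08  1.31  0.19]
```

View pics/s4.png

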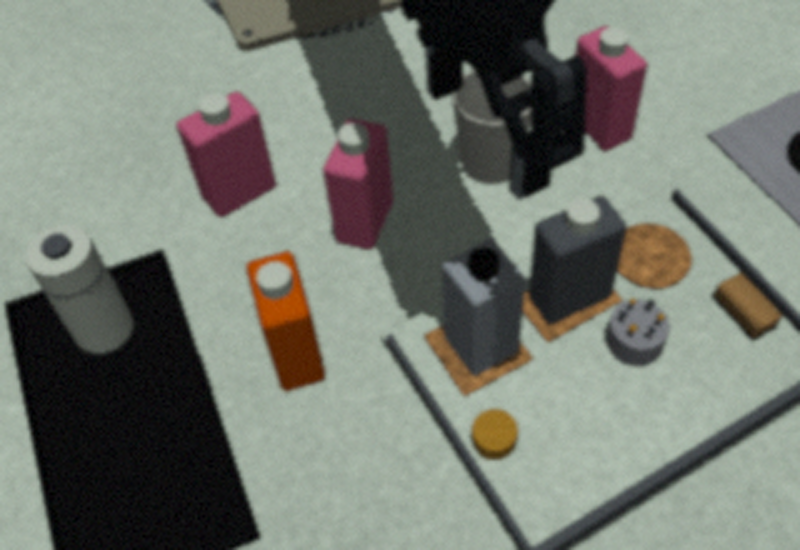

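```bash
python3 -m crank '[[0,[0,0,-2.8],[0,0,0]],[0,[0,0,-2.8],[0,0,0]],[0,[0,0,-2.8],[0,0,0]],[0,[0,0,-2.8],[0,0,0]],[0,[0,0,-2.6],[0,0,0]],[0,[0,0,-1.3],[0,0,0]],[0,[0,0,-0.9],[0,0,0]],[0,[0,0,0],[0,0,0]],[0,[0,0,0],[0,0,0]]]' 40
python3 -m crank '[[0.2,[0,0,0],[0,0,0]],[0.35,[0,0,0],[0,0,0]],[0.5,[0,0,0],[0,0,0]],[0.7,[0,0,0],[0,0,0]],[0.7,[0,0,0],[0,0,0]],[0.7,[0,0,0],[0,0,0]],[0.7,[0,0,0],[0,0,0]]]'
python3 -c "
from h import *; st()
c=viewer.camera('scene');print(ray(391.2,202,.014,c).round(4))"
```

```text
clock: 12.43
position: [0.5368, -0.0422, 0.0739]
ee_rot: [-0.042, 0.706, 0.042, 0.706]
ft_force: [-0.0, -0.0, 0.1]
grip_width: 1.0
clock: 13.02
position: [0.5374, -0.0415, 0.0743]
ee_rot: [-0.043, 0.705, 0.043, 0.706]
ft_force: [-1.4, -0.6, 6.1]
grip_width: 0.517
t 13.0 pos [ 0.5374 -0.0415  0.0743] jaw 0.121 tilt [0.001 0.   ] grip 43.9 F [-1.4 -0.6  6.1] q [-0.5   0.32  0.57  1.89 -0.21  0.98  0.29]
[0.5178 0.1291 0.014 ]
```

```bash
python3 -m crank '[[0.7,[0,0,2],[0,0,0]],[0.7,[0,0,2.5],[0,0,0]],[0.7,[0,0,2.5],[0,0,0]],[0.7,[0,0,2.5],[0,0,0]],[0.7,[0,0,2.5],[0,0,0]],[0.7,[0,0,2.5],[0,0,0]],[0.7,[0,0,0],[0,0,0]]]'
python3 -m crank '[[0.7,[0.2,-2.24,0],[0,0,0]],[0.7,[0.2,-2.24,0],[0,0,0]],[0.7,[0.2,-2.24,0],[0,0,0]],[0.7,[0.2,-2.24,0],[0,0,0]],[0.7,[0.2,-2.24,0],[0,0,0]],[0.7,[0.2,-2.24,0],[0,0,0]],[0.7,[0.2,-2.24,0],[0,0,0]],[0.7,[0.2,-2.24,0],[0,0,0]],[0.7,[0.2,-2.24,0],[0,0,0]],[0.7,[0.2,-2.24,0],[0,0,0]],[0.7,[0.2,-2.24,0],[0,0,0]],[0.7,[0.2,-2.24,0],[0,0,0]]]'
python3 -m crank '[[0.7,[0,0,0],[0,0,0]],[0.7,[0,0,0],[0,0,0]],[0.7,[0,0,-2.5],[0,0,0]],[0.7,[0,0,-2.5],[0,0,0]],[0.7,[0,0,-2.5],[0,0,0]],[0.7,[0,0,-2.5],[0,0,0]],[0.7,[0,0,-2.5],[0,0,0]],[0.7,[0,0,-1.5],[0,0,0]],[0.7,[0,0,-0.8],[0,0,0]],[0.7,[0,0,-0.3],[0,0,0]],[0.7,[0,0,0],[0,0,0]],[0.7,[0,0,0],[0,0,0]]]'
```

```text
clock: 13.65
position: [0.5387, -0.0418, 0.2231]
ee_rot: [-0.042, 0.703, 0.043, 0.708]
ft_force: [0.9, 0.2, -1.5]
grip_width: 0.51
clock: 14.65
position: [0.5605, -0.3111, 0.2175]
ee_rot: [-0.043, 0.706, 0.043, 0.706]
ft_force: [0.3, -0.1, -1.9]
grip_width: 0.512
clock: 15.65
position: [0.5614, -0.3103, 0.0684]
ee_rot: [-0.043, 0.705, 0.043, 0.706]
ft_force: [1.3, 0.5, -1.4]
grip_width: 0.512
```

```bash
python3 -m crank '[[0.7,[0,0,-0.15],[0,0,0]],[0.7,[0,0,-0.15],[0,0,0]],[0.7,[0,0,0],[0,0,0]],[0.7,[0,0,0],[0,0,0]]]'
python3 -m crank '[[0.7,[0,0,-0.15],[0,0,0]],[0.7,[0,0,0],[0,0,0]],[0.7,[0,0,0],[0,0,0]]]'
```

```text
clock: 15.98
position: [0.5608, -0.3104, 0.0646]
ee_rot: [-0.043, 0.706, 0.043, 0.706]
ft_force: [0.1, 0.2, -1.9]
grip_width: 0.518
clock: 16.23
position: [0.5611, -0.3105, 0.0643]
ee_rot: [-0.043, 0.705, 0.043, 0.706]
ft_force: [-3.4, 2.6, 11.0]
grip_width: 0.517
```

```bash
python3 -m crank '[[0.5,[0,0,0.1],[0,0,0]],[0.4,[0,0,0],[0,0,0]],[0.3,[0,0,0],[0,0,0]],[0.2,[0,0,0],[0,0,0]],[0.2,[0,0,0],[0,0,0]],[0.2,[0,0,2],[0,0,0]],[0.2,[0,0,2.8],[0,0,0]],[0.2,[0,0,2.8],[0,0,0]],[0.2,[0,0,2.8],[0,0,0]],[0.2,[0,0,2.8],[0,0,0]],[0.2,[0,0,2.8],[0,0,0]],[0.2,[0,0,1.2],[0,0,0]]]'
python3 -m crank '[[0.1,[-0.28,2.93,0],[0,0,0]],[0,[-0.28,2.93,0],[0,0,0]],[0,[-0.28,2.93,0],[0,0,0]],[0,[-0.28,2.93,0],[0,0,0]],[0,[-0.28,2.93,0],[0,0,0]],[0,[-0.28,2.93,0],[0,0,0]],[0,[-0.28,2.93,0],[0,0,0]],[0,[-0.28,2.93,0],[0,0,0]],[0,[-0.28,2.93,0],[0,0,0]],[0,[-0.28,2.93,0],[0,0,0]],[0,[-0.28,2.93,0],[0,0,0]],[0,[-0.28,2.93,0],[0,0,0]]]'
python3 -m crank '[[0,[0,0,0],[0,0,0]],[0,[0,0,0],[0,0,0]],[0,[0,0,0],[0,0,0]]]'
python3 -c "
from h import *; st(); c=viewer.camera('scene'); save(c,'s5',(130,100,450,320),2.5); print(pix((.5275,.042,.126),c))"
```

```text
clock: 17.23
position: [0.5616, -0.3112, 0.2398]
ee_rot: [-0.043, 0.704, 0.042, 0.707]
ft_force: [1.0, -1.0, 0.5]
grip_width: 0.796
clock: 18.23
position: [0.5266, 0.0427, 0.2355]
ee_rot: [-0.043, 0.706, 0.043, 0.706]
ft_force: [-0.4, 0.4, 0.2]
grip_width: 0.998
clock: 18.48
position: [0.5271, 0.0405, 0.2355]
ee_rot: [-0.043, 0.706, 0.042, 0.706]
ft_force: [0.4, 0.5, -0.5]
grip_width: 0.996
t 18.5 pos [0.5271 0.0405 0.2355] jaw 0.121 tilt [-0. -0.] grip 84.6 F [ 0.4  0.5 -0.5] q [-0.68  0.11  0.56  1.74 -0.06  1.31  0.02]
[362.22296787 185.05409307]
```

View pics/s5.png

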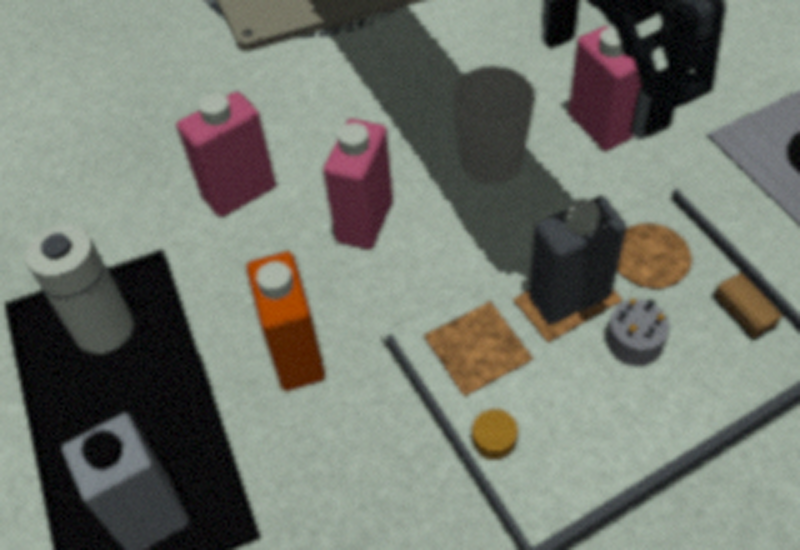

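```bash
python3 -m crank '[[0,[0,0,-2.8],[0,0,0]],[0,[0,0,-2.8],[0,0,0]],[0,[0,0,-2.8],[0,0,0]],[0,[0,0,-2.8],[0,0,0]],[0,[0,0,-2.8],[0,0,0]],[0,[0,0,-1.3],[0,0,0]],[0,[0,0,-0.9],[0,0,0]],[0,[0,0,0],[0,0,0]],[0,[0,0,0],[0,0,0]]]' 40
python3 -m crank '[[0.2,[0,0,0],[0,0,0]],[0.4,[0,0,0],[0,0,0]],[0.6,[0,0,0],[0,0,0]],[0.8,[0,0,0],[0,0,0]],[0.8,[0,0,0],[0,0,0]],[0.8,[0,0,0],[0,0,0]],[0.8,[0,0,0],[0,0,0]]]'
python3 -c "
from h import *; st()
c=viewer.camera('scene');print(ray(321.2,239.2,.014,c).round(4))"
```

```text
clock: 19.28
position: [0.5275, 0.0405, 0.0743]
ee_rot: [-0.042, 0.706, 0.042, 0.706]
ft_force: [0.8, -0.1, 0.5]
grip_width: 0.993
clock: 19.87
position: [0.5275, 0.0414, 0.0746]
ee_rot: [-0.043, 0.705, 0.043, 0.706]
ft_force: [-2.8, -0.2, 5.7]
grip_width: 0.425
t 19.9 pos [0.5275 0.0414 0.0746] jaw 0.121 tilt [0.001 0.001] grip 36.1 F [-2.8 -0.2  5.7] q [-0.63  0.29  0.54  1.92 -0.18  0.98  0.11]
[ 0.5389 -0.0429  0.014 ]
```

```bash
python3 -m crank '[[0.8,[0,0,2],[0,0,0]],[0.8,[0,0,2.5],[0,0,0]],[0.8,[0,0,2.5],[0,0,0]],[0.8,[0,0,2.5],[0,0,0]],[0.8,[0,0,2.5],[0,0,0]],[0.8,[0,0,2.5],[0,0,0]],[0.8,[0,0,0],[0,0,0]]]'
python3 -m crank '[[0.8,[-0.42,-2.93,0],[0,0,0]],[0.8,[-0.42,-2.93,0],[0,0,0]],[0.8,[-0.42,-2.93,0],[0,0,0]],[0.8,[-0.42,-2.93,0],[0,0,0]],[0.8,[-0.42,-2.93,0],[0,0,0]],[0.8,[-0.42,-2.93,0],[0,0,0]],[0.8,[-0.42,-2.93,0],[0,0,0]],[0.8,[-0.42,-2.93,0],[0,0,0]],[0.8,[-0.42,-2.93,0],[0,0,0]],[0.8,[-0.42,-2.93,0],[0,0,0]],[0.8,[-0.42,-2.93,0],[0,0,0]],[0.8,[-0.42,-2.93,0],[0,0,0]]]'
python3 -m crank '[[0.8,[0,0,0],[0,0,0]],[0.8,[0,0,0],[0,0,0]],[0.8,[0,0,0],[0,0,0]]]'
python3 -c "
from h import *; st()"
```

```text
clock: 20.5
position: [0.5291, 0.0414, 0.2236]
ee_rot: [-0.042, 0.703, 0.043, 0.708]
ft_force: [0.4, 0.8, -0.9]
grip_width: 0.423
clock: 21.5
position: [0.4762, -0.3114, 0.2183]
ee_rot: [-0.043, 0.706, 0.043, 0.706]
ft_force: [0.3, 0.1, -2.6]
grip_width: 0.422
clock: 21.75
position: [0.4767, -0.3097, 0.2182]
ee_rot: [-0.043, 0.706, 0.043, 0.706]
ft_force: [0.0, 0.7, -1.8]
grip_width: 0.43
t 21.8 pos [ 0.4767 -0.3097  0.2182] jaw 0.121 tilt [-0.001  0.001] grip 36.5 F [ 0.   0.7 -1.8] q [-0.19  0.27  0.83  1.67 -0.2   1.29  0.79]
```

```bash
python3 -m crank '[[0.8,[0,0,-2.5],[0,0,0]],[0.8,[0,0,-2.5],[0,0,0]],[0.8,[0,0,-2.5],[0,0,0]],[0.8,[0,0,-2.5],[0,0,0]],[0.8,[0,0,-2.5],[0,0,0]],[0.8,[0,0,-1.5],[0,0,0]],[0.8,[0,0,-0.8],[0,0,0]],[0.8,[0,0,-0.4],[0,0,0]],[0.8,[0,0,0],[0,0,0]],[0.8,[0,0,0],[0,0,0]]]'
python3 -m crank '[[0.8,[0,0,-0.15],[0,0,0]],[0.8,[0,0,0],[0,0,0]],[0.8,[0,0,0],[0,0,0]]]'
```

```text
clock: 22.58
position: [0.4774, -0.3102, 0.0677]
ee_rot: [-0.043, 0.705, 0.043, 0.706]
ft_force: [-0.0, -0.3, -1.9]
grip_width: 0.421
clock: 22.83
position: [0.477, -0.3104, 0.0659]
ee_rot: [-0.043, 0.705, 0.043, 0.706]
ft_force: [-0.1, -0.2, -2.0]
grip_width: 0.423
```

```bash
python3 -m crank '[[0.8,[0,0,-0.15],[0,0,0]],[0.8,[0,0,0],[0,0,0]],[0.8,[0,0,0],[0,0,0]]]'
python3 -m crank '[[0.8,[0,0,-0.1],[0,0,0]],[0.8,[0,0,0],[0,0,0]],[0.8,[0,0,0],[0,0,0]]]'
```

```text
clock: 23.08
position: [0.4772, -0.3107, 0.0646]
ee_rot: [-0.043, 0.705, 0.043, 0.706]
ft_force: [-0.7, 1.7, 5.7]
grip_width: 0.422
clock: 23.33
position: [0.4773, -0.3108, 0.0646]
ee_rot: [-0.043, 0.705, 0.043, 0.706]
ft_force: [-6.2, 3.0, 17.4]
grip_width: 0.424
```

```bash
python3 -m crank '[[0.5,[0,0,0.2],[0,0,0]],[0.4,[0,0,0],[0,0,0]],[0.3,[0,0,0],[0,0,0]],[0.3,[0,0,0],[0,0,0]],[0.3,[0,0,0],[0,0,0]],[0.3,[0,0,2],[0,0,0]],[0.3,[0,0,2.8],[0,0,0]],[0.3,[0,0,2.8],[0,0,0]],[0.3,[0,0,2.8],[0,0,0]],[0.3,[0,0,2.8],[0,0,0]],[0.3,[0,0,2.8],[0,0,0]],[0.3,[0,0,1.2],[0,0,0]]]'
python3 -m crank '[[0.1,[0.87,3.17,0],[0,0,0]],[0,[0.87,3.17,0],[0,0,0]],[0,[0.87,3.17,0],[0,0,0]],[0,[0.87,3.17,0],[0,0,0]],[0,[0.87,3.17,0],[0,0,0]],[0,[0.87,3.17,0],[0,0,0]],[0,[0.87,3.17,0],[0,0,0]],[0,[0.87,3.17,0],[0,0,0]],[0,[0.87,3.17,0],[0,0,0]],[0,[0.87,3.17,0],[0,0,0]],[0,[0.87,3.17,0],[0,0,0]],[0,[0.87,3.17,0],[0,0,0]]]'
python3 -m crank '[[0,[0,0,0],[0,0,0]],[0,[0,0,0],[0,0,0]],[0,[0,0,0],[0,0,0]]]'
python3 -c "
from h import *; st(); c=viewer.camera('scene'); save(c,'s6',(130,100,450,320),2.5); print(pix((.582,.07,.037),c), pix((.539,-.043,.013),c),pix((.5275,.042,.013),c),pix((.5165,.127,.013),c))
for r in mark_of('bur_stand',c)[:2]: print(r['conf'],w(r['location'],c))
for t in('coaster_round','coaster_square','coaster_oblong'):
  for r in mark_of(t,c)[:1]: print(t,r['conf'],w(r['location'],c))"
```

```text
clock: 24.33
position: [0.4775, -0.3112, 0.2403]
ee_rot: [-0.043, 0.705, 0.042, 0.707]
ft_force: [0.0, -1.1, -0.4]
grip_width: 0.699
clock: 25.33
position: [0.5811, 0.0718, 0.2362]
ee_rot: [-0.043, 0.706, 0.043, 0.706]
ft_force: [0.8, 0.3, 0.2]
grip_width: 1.0
clock: 25.58
position: [0.5809, 0.0693, 0.2363]
ee_rot: [-0.043, 0.706, 0.042, 0.706]
ft_force: [0.0, 0.0, 0.6]
grip_width: 1.002
t 25.6 pos [0.5809 0.0693 0.2363] jaw 0.121 tilt [-0.001 -0.001] grip 85.2 F [0.  0.  0.6] q [-0.7   0.26  0.61  1.59 -0.15  1.33  0.05]
[384.14121799 229.65076552] [321.18674164 239.50564389] [356.746134  220.0646284] [389.93747687 202.16975167]
0.6 [0.58438268 0.07551574 0.00897961]
coaster_round 0.9 [0.51685492 0.12775989 0.01247668]
coaster_square 0.84 [ 0.53622136 -0.04322285  0.010927  ]
coaster_oblong 0.75 [0.52361606 0.0448091  0.01325968]
```

View pics/s6.png

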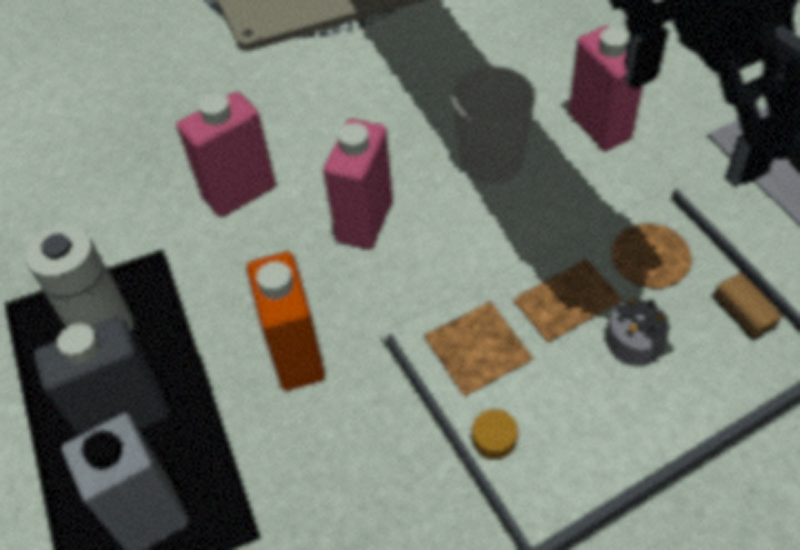

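```bash
python3 -m crank '[[0,[0.1,0.15,-2.8],[0,0,0]],[0,[0,0,-2.8],[0,0,0]],[0,[0,0,-2.8],[0,0,0]],[0,[0,0,-2.8],[0,0,0]],[0,[0,0,-2.8],[0,0,0]],[0,[0,0,-2.8],[0,0,0]],[0,[0,0,-2.3],[0,0,0]],[0,[0,0,-1.3],[0,0,0]],[0,[0,0,-0.9],[0,0,0]],[0,[0,0,-0.7],[0,0,0]],[0,[0,0,0],[0,0,0]],[0,[0,0,0],[0,0,0]]]' 60
python3 -c "
from h import *; st()"
```

```text
clock: 26.83
position: [0.5827, 0.0715, 0.0177]
ee_rot: [-0.043, 0.705, 0.043, 0.706]
ft_force: [-0.3, -0.0, 0.3]
grip_width: 0.998
t 26.8 pos [0.5827 0.0715 0.0177] jaw 0.121 tilt [0.001 0.   ] grip 84.8 F [-0.3 -0.   0.3] q [-0.62  0.5   0.53  1.8  -0.31  0.92  0.16]
```

```bash
python3 -m crank '[[0,[0,0,-0.5],[0,0,0]],[0,[0,0,0],[0,0,0]],[0.15,[0,0,0],[0,0,0]],[0.25,[0,0,0],[0,0,0]],[0.35,[0,0,0],[0,0,0]],[0.45,[0,0,0],[0,0,0]],[0.55,[0,0,0],[0,0,0]],[0.65,[0,0,0],[0,0,0]],[0.65,[0,0,0],[0,0,0]],[0.65,[0,0,0],[0,0,0]]]' 60
python3 -c "
from h import *; st()"
```

```text
clock: 27.67
position: [0.5826, 0.0717, 0.0125]
ee_rot: [-0.043, 0.705, 0.043, 0.706]
ft_force: [-1.1, -0.1, 5.2]
grip_width: 0.518
t 27.7 pos [0.5826 0.0717 0.0125] jaw 0.121 tilt [0.001 0.   ] grip 44.0 F [-1.1 -0.1  5.2] q [-0.62  0.51  0.52  1.8  -0.31  0.91  0.16]
```

```bash
python3 -m crank '[[0.65,[0,0,1],[0,0,0]],[0.65,[0,0,2],[0,0,0]],[0.65,[0,0,2],[0,0,0]],[0.65,[0,0,2],[0,0,0]],[0.65,[0,0,2],[0,0,0]],[0.65,[0,0,1],[0,0,0]],[0.65,[0,0,0],[0,0,0]],[0.65,[0,0,0],[0,0,0]]]'
python3 -c "
from h import *; st(); c=viewer.camera('scene'); save(c,'s7',(300,60,500,240),3.2)"
```

```text
clock: 28.33
position: [0.582, 0.0717, 0.1118]
ee_rot: [-0.043, 0.706, 0.043, 0.706]
ft_force: [-0.7, -0.4, -1.7]
grip_width: 0.518
t 28.3 pos [0.582  0.0717 0.1118] jaw 0.121 tilt [0. 0.] grip 44.0 F [-0.7 -0.4 -1.7] q [-0.67  0.38  0.58  1.74 -0.23  1.09  0.1 ]
```

View pics/s7.png

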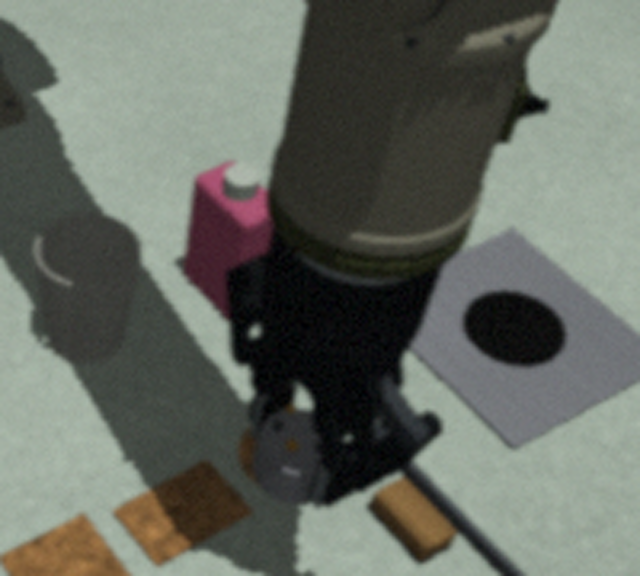

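Run:
```python
from h import *
c=viewer.camera('scene'); t=viewer.camera('top')
x0,y0=360,170
for p in((.582,.0717,.109),(.582,.0717,.137),(.582,.0717,.151)): print(((pix(p,c)-[x0,y0])*10).round())
f=cv2.cvtColor(np.array(c["frame"]),cv2.COLOR_RGB2BGR)[y0:y0+55,x0:x0+65]
f=cv2.resize(np.clip(f.astype(float)*2.2,0,255).astype(np.uint8),None,fx=10,fy=10,interpolation=cv2.INTER_CUBIC); cv2.imwrite("pics/s8.png",f)
for k in(c,t):
  for g in (mark_of,spot_in):
    for r in g('bur_stand',k)[:2]: print(r['conf'],w(r['location'],k).round(3))
```

```text
[309. 375.]
[335. 280.]
[349. 230.]
0.96 [0.581 0.074 0.108]
0.66 [0.584 0.063 0.136]
```

View pics/s8.png

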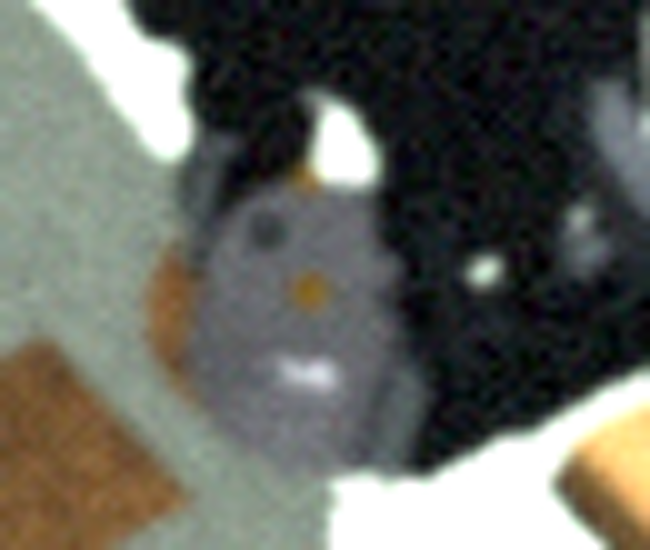

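Run:
```python
from h import *
c=viewer.camera('scene'); t=viewer.camera('top')
for k,(x0,y0,x1,y1) in((c,(440,145,485,182)),(t,(165,170,205,212))):
    g=np.array(k["frame"]).astype(int).sum(2)[y0:y1,x0:x1]; m=(g<90).astype(np.uint8)
    n,l,s,ce=cv2.connectedComponentsWithStats(m); i=1+np.argmax(s[1:,4]); u,v=ce[i]+[x0,y0]
    print(s[i],u,v,ray(u,v,.007,k).round(4))
    for q in mark_of("plate",k)[:1]: print(w(q["location"],k).round(4))
```

```text
[  6   7  30  22 493] 460.2454361054767 162.30223123732253 [0.4817 0.3375 0.007 ]
[0.4807 0.3376 0.0033]
[  7   8  25  26 499] 184.43286573146293 190.46693386773546 [0.4814 0.3356 0.007 ]
[ 0.6146 -0.066   0.0099]
```

```bash
python3 -m crank '[[0.65,[-1,2.64,0],[0,0,0]],[0.65,[-1,2.64,0],[0,0,0]],[0.65,[-1,2.64,0],[0,0,0]],[0.65,[-1,2.64,0],[0,0,0]],[0.65,[-1,2.64,0],[0,0,0]],[0.65,[-1,2.64,0],[0,0,0]],[0.65,[-1,2.64,0],[0,0,0]],[0.65,[-1,2.64,0],[0,0,0]],[0.65,[-1,2.64,0],[0,0,0]],[0.65,[-1,2.64,0],[0,0,0]],[0.65,[0,0,0],[0,0,0]],[0.65,[0,0,0],[0,0,0]]]'
python3 -m crank '[[0.65,[0,0,-2.2],[0,0,0]],[0.65,[0,0,-2.2],[0,0,0]],[0.65,[0,0,-2.2],[0,0,0]],[0.65,[0,0,-1.5],[0,0,0]],[0.65,[0,0,-1],[0,0,0]],[0.65,[0,0,-0.3],[0,0,0]],[0.65,[0,0,0],[0,0,0]],[0.65,[0,0,0],[0,0,0]]]'
python3 -c "
from h import *; st(); c=viewer.camera('scene'); print([w(r['location'],c).round(4) for r in mark_of('bur_stand',c)[:1]])"
```

```text
clock: 29.88
position: [0.4811, 0.3375, 0.1116]
ee_rot: [-0.044, 0.706, 0.044, 0.706]
ft_force: [0.5, -0.2, -2.1]
grip_width: 0.52
clock: 30.55
position: [0.4829, 0.3355, 0.0187]
ee_rot: [-0.042, 0.705, 0.043, 0.706]
ft_force: [0.3, 0.6, -2.3]
grip_width: 0.517
t 30.6 pos [0.4829 0.3355 0.0187] jaw 0.12 tilt [0.001 0.001] grip 44.0 F [ 0.3  0.6 -2.3] q [-1.03  0.49  0.43  1.79 -0.25  0.92 -0.38]
[array([0.4807, 0.3403, 0.0146])]
```

```bash
python3 -m crank '[[0.65,[-0.1,0,-0.3],[0,0,0]],[0.65,[0,0,-0.2],[0,0,0]],[0.65,[0,0,0],[0,0,0]],[0.65,[0,0,0],[0,0,0]]]'
python3 -m crank '[[0.65,[0,0,-0.15],[0,0,0]],[0.65,[0,0,0],[0,0,0]],[0.65,[0,0,0],[0,0,0]]]'
python3 -m crank '[[0.65,[0,0,-0.1],[0,0,0]],[0.65,[0,0,0],[0,0,0]],[0.65,[0,0,0],[0,0,0]]]'
```

```text
clock: 30.98
position: [0.481, 0.3356, 0.0128]
ee_rot: [-0.043, 0.706, 0.043, 0.706]
ft_force: [0.2, 0.1, -2.6]
grip_width: 0.521
clock: 31.23
position: [0.4811, 0.3355, 0.0113]
ee_rot: [-0.043, 0.706, 0.043, 0.706]
ft_force: [0.0, -0.3, -1.2]
grip_width: 0.523
clock: 31.48
position: [0.4811, 0.3355, 0.0103]
ee_rot: [-0.043, 0.706, 0.043, 0.706]
ft_force: [0.2, 0.2, -1.5]
grip_width: 0.522
```

```bash
python3 -m crank '[[0.65,[0,0,-0.1],[0,0,0]],[0.65,[0,0,0],[0,0,0]],[0.65,[0,0,0],[0,0,0]]]'
python3 -m crank '[[0.65,[0,0,-0.1],[0,0,0]],[0.65,[0,0,0],[0,0,0]],[0.65,[0,0,0],[0,0,0]]]'
```

```text
clock: 31.73
position: [0.4812, 0.3356, 0.0096]
ee_rot: [-0.043, 0.706, 0.043, 0.706]
ft_force: [-0.6, -0.7, 2.2]
grip_width: 0.519
clock: 31.98
position: [0.4813, 0.3357, 0.0095]
ee_rot: [-0.042, 0.706, 0.043, 0.706]
ft_force: [-5.7, -4.1, 13.6]
grip_width: 0.519
```

```bash
python3 -m crank '[[0.45,[0,0,0.1],[0,0,0]],[0.35,[0,0,0.1],[0,0,0]],[0.2,[0,0,0],[0,0,0]],[0,[0,0,0],[0,0,0]],[0,[0,0,0],[0,0,0]],[0,[0,0,0],[0,0,0]],[0,[0,0,2],[0,0,0]],[0,[0,0,3],[0,0,0]],[0,[0,0,3],[0,0,0]],[0,[0,0,3],[0,0,0]],[0,[0,0,3],[0,0,0]],[0,[0,0,3],[0,0,0]]]'
python3 -m crank '[[0,[-1,-3,3],[0,0,0]],[0,[0,-3,2],[0,0,0]],[0,[0,-3,0],[0,0,0]],[0,[0,-3,0],[0,0,0]],[0,[0,-3,0],[0,0,0]],[0,[0,-3,0],[0,0,0]],[0,[0,-3,0],[0,0,0]],[0,[0,-3,0],[0,0,0]],[0,[0,-3,0],[0,0,0]],[0,[0,-3,0],[0,0,0]],[0,[0,-3,0],[0,0,0]],[0,[0,-3,0],[0,0,0]]]'
python3 - <<'E'
from h import *
st(); c=viewer.camera('scene'); t=viewer.camera('top')
save(c,'a',(430,130,500,190),5.5);save(t,'b',(155,155,220,225),4.7)
a=cv2.imread('pics/a.png');b=cv2.imread('pics/b.png');h=min(len(a),len(b));cv2.imwrite('pics/ab.png',np.clip(np.hstack([a[:h],b[:h]]).astype(float)*1.8,0,255))
for k in(c,t):
  for g in(mark_of,spot_in):
    for r in g('bur_stand',k)[:1]: print(r['conf'],w(r['location'],k).round(4))
for p in((.4815,.3368,.007),(.4815,.3368,.035)): print((pix(p,c)-[430,130])*5.5,(pix(p,t)-[155,155])*4.7+[a.shape[1],0])
E
```

```text
clock: 32.98
position: [0.481, 0.3353, 0.1818]
ee_rot: [-0.043, 0.706, 0.043, 0.706]
ft_force: [-0.2, -0.6, 1.2]
grip_width: 0.997
clock: 33.98
position: [0.4713, -0.0246, 0.2291]
ee_rot: [-0.043, 0.706, 0.043, 0.706]
ft_force: [0.6, 0.3, 0.2]
grip_width: 1.001
t 34.0 pos [ 0.4713 -0.0246  0.2291] jaw 0.121 tilt [0.    0.001] grip 85.1 F [0.6 0.3 0.2] q [-0.81 -0.05  0.76  1.89  0.04  1.3   0.05]
0.72 [0.4812 0.3378 0.009 ]
0.9 [0.4913 0.3306 0.0369]
0.77 [0.4789 0.3336 0.0013]
0.61 [0.4781 0.3273 0.0316]
[164.62504132 177.84267409] [521.28727926 166.49955812]
[185.67275177 131.39275923] [507.23916998 161.01120282][ WARN:0@5.027] global loadsave.cpp:1063 imwrite_ Unsupported depth image for selected encoder is fallbacked to CV_8U.
```

View pics/ab.png

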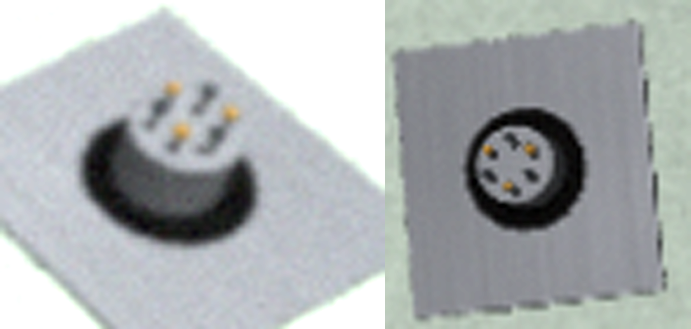

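```bash
python3 -m crank '[[0,[0.06,-2.86,0.1],[0,0,0]],[0,[0.06,-2.86,0.1],[0,0,0]],[0,[0.06,-2.86,0.1],[0,0,0]],[0,[0.06,-2.86,0.1],[0,0,0]],[0.1,[0.06,-2.86,0.1],[0,0,0]],[0.2,[0.06,-2.86,0.1],[0,0,0]],[0.3,[0.06,-2.86,0],[0,0,0]],[0.3,[0.06,-2.86,0],[0,0,0]],[0.3,[0.06,-2.86,0],[0,0,0]],[0.3,[0.06,-2.86,0],[0,0,0]],[0.3,[0,0,0],[0,0,0]],[0.3,[0,0,0],[0,0,0]]]' 40
python3 - <<'E'
from h import *
st(); c=viewer.camera('scene'); t=viewer.camera('top')
for k,(x0,y0,x1,y1) in((c,(295,185,412,262)),(t,(235,150,345,195))):
    f=np.array(k["frame"])[y0:y1,x0:x1]; hsv=cv2.cvtColor(f,cv2.COLOR_RGB2HSV)
    m=((hsv[...,0]<22)&(hsv[...,1]>90)).astype(np.uint8); m=cv2.morphologyEx(m,cv2.MORPH_CLOSE,np.ones((3,3)))
    n,l,s,ce=cv2.connectedComponentsWithStats(m)
    for i in range(1,n):
        if s[i,4]>150:
            u,v=ce[i]+[x0,y0]; P=np.array([ray(x+x0,y+y0,.014,k)[:2] for x,y in cv2.findNonZero((l==i).astype(np.uint8))[:,0]])
            r=cv2.minAreaRect((P*1000).astype(np.float32)); print(s[i],ray(u,v,.014,k)[:2].round(4),P.mean(0).round(4),"rect",np.round(r[0],1),np.round(r[1],1),round(r[2],1))
save(t,'t9',(385,130,455,250),5)
E
```

```text
clock: 35.28
position: [0.4774, -0.3098, 0.2344]
ee_rot: [-0.042, 0.706, 0.042, 0.705]
ft_force: [0.2, -0.3, -0.3]
grip_width: 0.699
t 35.3 pos [ 0.4774 -0.3098  0.2344] jaw 0.119 tilt [-0.002 -0.001] grip 59.4 F [ 0.2 -0.3 -0.3] q [-0.34  0.31  1.02  1.65 -0.27  1.34  0.84]
[ 80   5  31  25 612] [0.5168 0.1271] [0.5166 0.1272] rect [516.1 127.3] [64.3 62.7] 65.6
[ 41  19  42  32 708] [0.527  0.0415] [0.5269 0.0417] rect [526.4  42.2] [47.8 73.4] 8.3
[  6  36  41  37 847] [ 0.5379 -0.0435] [ 0.5376 -0.0434] rect [537.1 -43. ] [61.4 61.1] 6.2
[ 75   6  25  25 505] [ 0.5364 -0.045 ] [ 0.5364 -0.045 ] rect [536.6 -45.1] [62.3 61.4] 6.7
[ 42  12  29  22 466] [0.5261 0.0403] [0.5261 0.0403] rect [526.1  40.2] [48.2 73.5] 8.3
[ 13  15  24  24 448] [0.516  0.1253] [0.516  0.1253] rect [516.2 126.2] [63.2 63.6] 89.2
```

```bash
python3 -m crank '[[0.3,[0,-0.1,-2.8],[0,0,0]],[0.3,[0,0,-2.8],[0,0,0]],[0.3,[0,0,-2.8],[0,0,0]],[0.3,[0,0,-2.8],[0,0,0]],[0.3,[0,0,-2.6],[0,0,0]],[0.3,[0,0,-1.6],[0,0,0]],[0.3,[0,0,-1],[0,0,0]],[0.3,[0,0,-0.5],[0,0,0]],[0.3,[0,0,0],[0,0,0]],[0.3,[0,0,0],[0,0,0]]]' 40
python3 -m crank '[[0.4,[0,0,0],[0,0,0]],[0.5,[0,0,0],[0,0,0]],[0.6,[0,0,0],[0,0,0]],[0.8,[0,0,0],[0,0,0]],[0.8,[0,0,0],[0,0,0]],[0.8,[0,0,0],[0,0,0]],[0.8,[0,0,0],[0,0,0]]]'
python3 -c "
from h import *; st()"
```

```text
clock: 36.22
position: [0.4783, -0.3099, 0.0669]
ee_rot: [-0.043, 0.705, 0.043, 0.706]
ft_force: [0.7, 0.1, 0.6]
grip_width: 0.697
clock: 36.8
position: [0.478, -0.3104, 0.067]
ee_rot: [-0.043, 0.705, 0.043, 0.706]
ft_force: [-1.8, 0.7, 7.0]
grip_width: 0.421
t 36.8 pos [ 0.478  -0.3104  0.067 ] jaw 0.121 tilt [ 0.001 -0.   ] grip 35.8 F [-1.8  0.7  7. ] q [-0.22  0.5   0.89  1.83 -0.45  1.03  0.97]
```

View pics/t9.png

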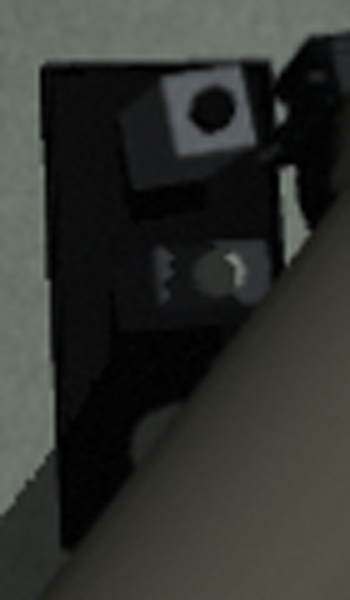

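```bash
python3 -m crank '[[0.8,[0,0,2],[0,0,0]],[0.8,[0,0,2.5],[0,0,0]],[0.8,[0,0,2.5],[0,0,0]],[0.8,[0,0,2.5],[0,0,0]],[0.8,[0,0,2.5],[0,0,0]],[0.8,[0,0,2.5],[0,0,0]],[0.8,[0,0,0.5],[0,0,0]]]'
python3 -m crank '[[0.8,[0.4,2.93,0],[0,0,0]],[0.8,[0.4,2.93,0],[0,0,0]],[0.8,[0.4,2.93,0],[0,0,0]],[0.8,[0.4,2.93,0],[0,0,0]],[0.8,[0.4,2.93,0],[0,0,0]],[0.8,[0.4,2.93,0],[0,0,0]],[0.8,[0.4,2.93,0],[0,0,0]],[0.8,[0.4,2.93,0],[0,0,0]],[0.8,[0.4,2.93,0],[0,0,0]],[0.8,[0.4,2.93,0],[0,0,0]],[0.8,[0.4,2.93,0],[0,0,0]],[0.8,[0.4,2.93,0],[0,0,0]]]'
python3 -m crank '[[0.8,[0,0,0],[0,0,0]],[0.8,[0,0,0],[0,0,0]],[0.8,[0,0,0],[0,0,0]]]'
python3 -c "
from h import *; st()"
```

```text
clock: 37.38
position: [0.4786, -0.3113, 0.22]
ee_rot: [-0.043, 0.704, 0.042, 0.708]
ft_force: [-0.3, -0.4, -0.8]
grip_width: 0.422
clock: 38.38
position: [0.5252, 0.0429, 0.2156]
ee_rot: [-0.043, 0.706, 0.043, 0.706]
ft_force: [0.6, 0.1, -1.9]
grip_width: 0.424
clock: 38.63
position: [0.5253, 0.0408, 0.2156]
ee_rot: [-0.043, 0.706, 0.042, 0.706]
ft_force: [0.8, -0.1, -2.8]
grip_width: 0.416
t 38.6 pos [0.5253 0.0408 0.2156] jaw 0.121 tilt [-0.001 -0.001] grip 35.4 F [ 0.8 -0.1 -2.8] q [-0.94  0.15  0.86  1.78 -0.12  1.27  0.07]
```

```bash
python3 -m crank '[[0.8,[0.1,0.05,-2.5],[0,0,0]],[0.8,[0,0,-2.5],[0,0,0]],[0.8,[0,0,-2.5],[0,0,0]],[0.8,[0,0,-2.5],[0,0,0]],[0.8,[0,0,-1.8],[0,0,0]],[0.8,[0,0,-1],[0,0,0]],[0.8,[0,0,-0.6],[0,0,0]],[0.8,[0,0,-0.2],[0,0,0]],[0.8,[0,0,0],[0,0,0]],[0.8,[0,0,0],[0,0,0]]]'
python3 -m crank '[[0.8,[0,0,-0.15],[0,0,0]],[0.8,[0,0,0],[0,0,0]],[0.8,[0,0,0],[0,0,0]]]'
```

```text
clock: 39.47
position: [0.5273, 0.0419, 0.081]
ee_rot: [-0.042, 0.705, 0.043, 0.706]
ft_force: [-0.2, 1.1, -2.1]
grip_width: 0.423
clock: 39.72
position: [0.5268, 0.0421, 0.0789]
ee_rot: [-0.043, 0.706, 0.043, 0.706]
ft_force: [-0.5, 0.1, -2.3]
grip_width: 0.42
```

```bash
python3 -m crank '[[0.8,[0,0,-0.15],[0,0,0]],[0.8,[0,0,0],[0,0,0]],[0.8,[0,0,0],[0,0,0]]]'
python3 -m crank '[[0.8,[0,0,-0.1],[0,0,0]],[0.8,[0,0,0],[0,0,0]],[0.8,[0,0,0],[0,0,0]]]'
```

```text
clock: 39.97
position: [0.5267, 0.042, 0.0771]
ee_rot: [-0.043, 0.706, 0.043, 0.706]
ft_force: [0.6, -0.1, -1.6]
grip_width: 0.424
clock: 40.22
position: [0.5268, 0.042, 0.077]
ee_rot: [-0.042, 0.706, 0.043, 0.706]
ft_force: [-4.2, 0.1, 12.1]
grip_width: 0.421
```

```bash
python3 -m crank '[[0.5,[0,0,0.1],[0,0,0]],[0.4,[0,0,0],[0,0,0]],[0.3,[0,0,0],[0,0,0]],[0.2,[0,0,0],[0,0,0]],[0.2,[0,0,0],[0,0,0]],[0.2,[0,0,2],[0,0,0]],[0.2,[0,0,2.8],[0,0,0]],[0.2,[0,0,2.8],[0,0,0]],[0.2,[0,0,2.8],[0,0,0]],[0.2,[0,0,2.8],[0,0,0]],[0.2,[0,0,2.8],[0,0,0]],[0.2,[0,0,0],[0,0,0]]]'
python3 -m crank '[[0.2,[0.285,-2.94,0],[0,0,0]],[0.2,[0.285,-2.94,0],[0,0,0]],[0.2,[0.285,-2.94,0],[0,0,0]],[0.2,[0.285,-2.94,0],[0,0,0]],[0.2,[0.285,-2.94,0],[0,0,0]],[0.2,[0.285,-2.94,0],[0,0,0]],[0.2,[0.285,-2.94,0],[0,0,0]],[0.2,[0.285,-2.94,0],[0,0,0]],[0.2,[0.285,-2.94,0],[0,0,0]],[0.2,[0.285,-2.94,0],[0,0,0]],[0.2,[0.285,-2.94,0],[0,0,0]],[0.2,[0.285,-2.94,0],[0,0,0]]]'
python3 -m crank '[[0.2,[0,0,0],[0,0,0]],[0.2,[0,0,0],[0,0,0]],[0.2,[0,0,0],[0,0,0]]]'
python3 - <<'E'
from h import *
st()
E
```

```text
clock: 41.22
position: [0.5288, 0.0419, 0.2419]
ee_rot: [-0.042, 0.703, 0.043, 0.708]
ft_force: [0.2, 0.3, 0.2]
grip_width: 0.798
clock: 42.22
position: [0.5608, -0.3121, 0.2362]
ee_rot: [-0.043, 0.706, 0.043, 0.706]
ft_force: [0.4, 0.8, 1.4]
grip_width: 0.804
clock: 42.47
position: [0.5608, -0.3105, 0.2364]
ee_rot: [-0.043, 0.706, 0.043, 0.706]
ft_force: [0.3, 0.9, -0.8]
grip_width: 0.797
t 42.5 pos [ 0.5608 -0.3105  0.2364] jaw 0.121 tilt [-0.001  0.   ] grip 67.8 F [ 0.3  0.9 -0.8] q [-0.23  0.49  0.94  1.45 -0.4   1.4   0.84]
```

```bash
python3 -m crank '[[0.2,[0,0,-2.8],[0,0,0]],[0.2,[0,0,-2.8],[0,0,0]],[0.2,[0,0,-2.8],[0,0,0]],[0.2,[0,0,-2.8],[0,0,0]],[0.2,[0,0,-2.7],[0,0,0]],[0.2,[0,0,-1.6],[0,0,0]],[0.2,[0,0,-1],[0,0,0]],[0.2,[0,0,-0.5],[0,0,0]],[0.2,[0,0,0],[0,0,0]],[0.2,[0,0,0],[0,0,0]]]' 40
python3 -m crank '[[0.3,[0,0,0],[0,0,0]],[0.4,[0,0,0],[0,0,0]],[0.5,[0,0,0],[0,0,0]],[0.7,[0,0,0],[0,0,0]],[0.7,[0,0,0],[0,0,0]],[0.7,[0,0,0],[0,0,0]],[0.7,[0,0,0],[0,0,0]]]'
python3 -c "
from h import *; st()"
```

```text
clock: 43.3
position: [0.5614, -0.3107, 0.068]
ee_rot: [-0.043, 0.705, 0.043, 0.706]
ft_force: [0.4, -0.5, -0.1]
grip_width: 0.801
clock: 43.88
position: [0.5614, -0.3111, 0.0681]
ee_rot: [-0.043, 0.705, 0.043, 0.706]
ft_force: [-0.6, 0.2, 7.0]
grip_width: 0.513
t 43.9 pos [ 0.5614 -0.3111  0.0681] jaw 0.121 tilt [ 0.002 -0.   ] grip 43.6 F [-0.6  0.2  7. ] q [-0.17  0.64  0.84  1.63 -0.52  1.11  0.93]
```

```bash
python3 -m crank '[[0.7,[0,0,2],[0,0,0]],[0.7,[0,0,2.5],[0,0,0]],[0.7,[0,0,2.5],[0,0,0]],[0.7,[0,0,2.5],[0,0,0]],[0.7,[0,0,2.5],[0,0,0]],[0.7,[0,0,2.5],[0,0,0]],[0.7,[0,0,0.5],[0,0,0]]]'
python3 - <<'E'
from h import *
c=viewer.camera('scene'); t=viewer.camera('top')
print("tin",ray(170.6,279.7,.118,c).round(4),ray(427,151.7,.118,t).round(4))
print("can",ray(152.6,198.1,.118,c).round(4))
E
```

```text
clock: 44.47
position: [0.5617, -0.312, 0.2212]
ee_rot: [-0.043, 0.704, 0.042, 0.707]
ft_force: [-0.3, -0.5, -1.8]
grip_width: 0.513
tin [ 0.5643 -0.3076  0.118 ] [ 0.5588 -0.309   0.118 ]
can [ 0.3954 -0.3053  0.118 ]
```

```bash
python3 -m crank '[[0.7,[-0.24,2.66,0],[0,0,0]],[0.7,[-0.24,2.66,0],[0,0,0]],[0.7,[-0.24,2.66,0],[0,0,0]],[0.7,[-0.24,2.66,0],[0,0,0]],[0.7,[-0.24,2.66,0],[0,0,0]],[0.7,[-0.24,2.66,0],[0,0,0]],[0.7,[-0.24,2.66,0],[0,0,0]],[0.7,[-0.24,2.66,0],[0,0,0]],[0.7,[-0.24,2.66,0],[0,0,0]],[0.7,[-0.24,2.66,0],[0,0,0]],[0.7,[0,0,0],[0,0,0]],[0.7,[0,0,0],[0,0,0]]]'
python3 -m crank '[[0.7,[0,0,0],[0,0,0]],[0.7,[0,0,0],[0,0,0]]]'
python3 -c "
from h import *; st()"
```

```text
clock: 45.57
position: [0.536, -0.0427, 0.2155]
ee_rot: [-0.044, 0.706, 0.044, 0.705]
ft_force: [0.5, -1.0, -1.7]
grip_width: 0.512
clock: 45.73
position: [0.5364, -0.046, 0.2164]
ee_rot: [-0.042, 0.706, 0.042, 0.706]
ft_force: [-0.2, -0.7, -2.2]
grip_width: 0.506
t 45.7 pos [ 0.5364 -0.046   0.2164] jaw 0.119 tilt [-0.001 -0.001] grip 43.0 F [-0.2 -0.7 -2.2] q [-0.85  0.2   0.97  1.75 -0.17  1.28  0.28]
```

```bash
python3 -m crank '[[0.7,[0,0.05,-2.5],[0,0,0]],[0.7,[0,0,-2.5],[0,0,0]],[0.7,[0,0,-2.5],[0,0,0]],[0.7,[0,0,-2.5],[0,0,0]],[0.7,[0,0,-1.8],[0,0,0]],[0.7,[0,0,-1],[0,0,0]],[0.7,[0,0,-0.6],[0,0,0]],[0.7,[0,0,-0.2],[0,0,0]],[0.7,[0,0,0],[0,0,0]],[0.7,[0,0,0],[0,0,0]]]'
python3 -m crank '[[0.7,[0,0,-0.15],[0,0,0]],[0.7,[0,0,0],[0,0,0]],[0.7,[0,0,0],[0,0,0]]]'
```

```text
clock: 46.57
position: [0.5374, -0.0445, 0.0819]
ee_rot: [-0.043, 0.705, 0.043, 0.706]
ft_force: [0.9, 0.4, -1.8]
grip_width: 0.517
clock: 46.82
position: [0.537, -0.0442, 0.0799]
ee_rot: [-0.043, 0.706, 0.043, 0.706]
ft_force: [0.4, 0.1, -1.5]
grip_width: 0.509
```

```bash
python3 -m crank '[[0.7,[0,-0.1,-0.15],[0,0,0]],[0.7,[0,0,0],[0,0,0]],[0.7,[0,0,0],[0,0,0]]]'
python3 -m crank '[[0.7,[0,0,-0.1],[0,0,0]],[0.7,[0,0,0],[0,0,0]],[0.7,[0,0,0],[0,0,0]]]'
```

```text
clock: 47.07
position: [0.5369, -0.0453, 0.0781]
ee_rot: [-0.043, 0.706, 0.043, 0.706]
ft_force: [1.0, 0.5, -0.9]
grip_width: 0.515
clock: 47.32
position: [0.537, -0.0454, 0.078]
ee_rot: [-0.042, 0.706, 0.043, 0.706]
ft_force: [-5.1, 1.2, 12.9]
grip_width: 0.513
```

Contact. I'll release it and go to the canister (0.393, -0.306).

```bash
python3 -m crank '[[0.5,[0,0,0.1],[0,0,0]],[0.4,[0,0,0],[0,0,0]],[0.3,[0,0,0],[0,0,0]],[0.2,[0,0,0],[0,0,0]],[0.2,[0,0,0],[0,0,0]],[0.2,[0,0,2],[0,0,0]],[0.2,[0,0,2.8],[0,0,0]],[0.2,[0,0,2.8],[0,0,0]],[0.2,[0,0,2.8],[0,0,0]],[0.2,[0,0,2.8],[0,0,0]],[0.2,[0,0,2.8],[0,0,0]],[0.2,[0,0,0],[0,0,0]]]'
python3 -m crank '[[0.2,[-1.2,-2.17,0],[0,0,0]],[0.2,[-1.2,-2.17,0],[0,0,0]],[0.2,[-1.2,-2.17,0],[0,0,0]],[0.2,[-1.2,-2.17,0],[0,0,0]],[0.2,[-1.2,-2.17,0],[0,0,0]],[0.2,[-1.2,-2.17,0],[0,0,0]],[0.2,[-1.2,-2.17,0],[0,0,0]],[0.2,[-1.2,-2.17,0],[0,0,0]],[0.2,[-1.2,-2.17,0],[0,0,0]],[0.2,[-1.2,-2.17,0],[0,0,0]],[0.2,[-1.2,-2.17,0],[0,0,0]],[0.2,[-1.2,-2.17,0],[0,0,0]]]'
python3 -m crank '[[0.2,[0,0,0],[0,0,0]],[0.2,[0,0,0],[0,0,0]],[0.2,[0,0,0],[0,0,0]]]'
python3 - <<'E'
from h import *
st()
E
```

```text
clock: 48.32
position: [0.5389, -0.0459, 0.2429]
ee_rot: [-0.042, 0.703, 0.043, 0.708]
ft_force: [0.9, 0.1, -0.4]
grip_width: 0.797
clock: 49.32
position: [0.3919, -0.3066, 0.2378]
ee_rot: [-0.043, 0.706, 0.043, 0.706]
ft_force: [-0.0, -0.2, -0.2]
grip_width: 0.8
clock: 49.57
position: [0.393, -0.3052, 0.2378]
ee_rot: [-0.043, 0.706, 0.043, 0.706]
ft_force: [0.1, -0.5, 0.7]
grip_width: 0.803
t 49.6 pos [ 0.393  -0.3052  0.2378] jaw 0.121 tilt [-0.  0.] grip 68.2 F [ 0.1 -0.5  0.7] q [-0.62  0.02  1.23  1.82 -0.02  1.31  0.74]
```

```bash
python3 -m crank '[[0.2,[0,-0.1,-2.8],[0,0,0]],[0.2,[0,0,-2.8],[0,0,0]],[0.2,[0,0,-2.8],[0,0,0]],[0.2,[0,0,-2.8],[0,0,0]],[0.2,[0,0,-2.7],[0,0,0]],[0.2,[0,0,-1.6],[0,0,0]],[0.2,[0,0,-1],[0,0,0]],[0.2,[0,0,-0.6],[0,0,0]],[0.2,[0,0,0],[0,0,0]],[0.2,[0,0,0],[0,0,0]]]' 40
python3 -m crank '[[0.3,[0,0,0],[0,0,0]],[0.4,[0,0,0],[0,0,0]],[0.5,[0,0,0],[0,0,0]],[0.7,[0,0,0],[0,0,0]],[0.7,[0,0,0],[0,0,0]],[0.7,[0,0,0],[0,0,0]],[0.7,[0,0,0],[0,0,0]]]'
python3 -c "
from h import *; st()"
```

```text
clock: 50.4
position: [0.3934, -0.3067, 0.0677]
ee_rot: [-0.043, 0.706, 0.043, 0.706]
ft_force: [0.6, -0.6, 0.1]
grip_width: 0.802
clock: 50.98
position: [0.3934, -0.307, 0.068]
ee_rot: [-0.043, 0.705, 0.043, 0.706]
ft_force: [-0.6, 1.3, 8.0]
grip_width: 0.529
t 51.0 pos [ 0.3934 -0.307   0.068 ] jaw 0.121 tilt [ 0.002 -0.   ] grip 45.0 F [-0.6  1.3  8. ] q [-0.35  0.37  1.07  2.01 -0.4   0.98  1.04]
```

```bash
python3 -m crank '[[0.7,[0,0,2],[0,0,0]],[0.7,[0,0,2.5],[0,0,0]],[0.7,[0,0,2.5],[0,0,0]],[0.7,[0,0,2.5],[0,0,0]],[0.7,[0,0,2.5],[0,0,0]],[0.7,[0,0,2.5],[0,0,0]],[0.7,[0,0,0.5],[0,0,0]],[0.7,[0,0,0],[0,0,0]]]'
python3 -m crank '[[0.7,[0.77,2.7,0],[0,0,0]],[0.7,[0.77,2.7,0],[0,0,0]],[0.7,[0.77,2.7,0],[0,0,0]],[0.7,[0.77,2.7,0],[0,0,0]],[0.7,[0.77,2.7,0],[0,0,0]],[0.7,[0.77,2.7,0],[0,0,0]],[0.7,[0.77,2.7,0],[0,0,0]],[0.7,[0.77,2.7,0],[0,0,0]]]'
python3 -m crank '[[0.7,[0.77,2.7,0],[0,0,0]],[0.7,[0.77,2.7,0],[0,0,0]],[0.7,[0.77,2.7,0],[0,0,0]],[0.7,[0.77,2.7,0],[0,0,0]],[0.7,[0.77,2.7,0],[0,0,0]],[0.7,[0.77,2.7,0],[0,0,0]],[0.7,[0.77,2.7,0],[0,0,0]],[0.7,[0.77,2.7,0],[0,0,0]],[0.7,[0,0,0],[0,0,0]],[0.7,[0,0,0],[0,0,0]],[0.7,[0,0,0],[0,0,0]]]'
python3 -c "
from h import *; st()"
```

```text
clock: 51.65
position: [0.3937, -0.3068, 0.2182]
ee_rot: [-0.043, 0.704, 0.043, 0.707]
ft_force: [0.8, 0.5, -1.7]
grip_width: 0.524
clock: 52.32
position: [0.4537, -0.089, 0.2155]
ee_rot: [-0.043, 0.707, 0.043, 0.705]
ft_force: [0.4, 0.5, -1.4]
grip_width: 0.527
clock: 53.23
position: [0.5153, 0.1245, 0.2155]
ee_rot: [-0.043, 0.707, 0.042, 0.705]
ft_force: [0.3, 0.1, -1.2]
grip_width: 0.531
t 53.2 pos [0.5153 0.1245 0.2155] jaw 0.121 tilt [-0.002 -0.001] grip 45.1 F [ 0.3  0.1 -1.2] q [-1.03  0.15  0.78  1.77 -0.11  1.27 -0.1 ]
```

```bash
python3 -m crank '[[0.7,[0.05,0,-2.5],[0,0,0]],[0.7,[0,0,-2.5],[0,0,0]],[0.7,[0,0,-2.5],[0,0,0]],[0.7,[0,0,-2.5],[0,0,0]],[0.7,[0,0,-1.8],[0,0,0]],[0.7,[0,0,-1],[0,0,0]],[0.7,[0,0,-0.6],[0,0,0]],[0.7,[0,0,-0.2],[0,0,0]],[0.7,[0,0,0],[0,0,0]],[0.7,[0,0,0],[0,0,0]]]'
python3 -m crank '[[0.7,[0,0,-0.15],[0,0,0]],[0.7,[0,0,0],[0,0,0]],[0.7,[0,0,0],[0,0,0]]]'
```

```text
clock: 54.07
position: [0.5171, 0.1253, 0.0819]
ee_rot: [-0.042, 0.705, 0.043, 0.706]
ft_force: [0.8, -0.1, -1.4]
grip_width: 0.526
clock: 54.32
position: [0.5167, 0.1255, 0.0799]
ee_rot: [-0.043, 0.706, 0.043, 0.706]
ft_force: [0.3, -0.8, -1.9]
grip_width: 0.529
```

```bash
python3 -m crank '[[0.7,[0,0,-0.15],[0,0,0]],[0.7,[0,0,0],[0,0,0]],[0.7,[0,0,0],[0,0,0]]]'
python3 -m crank '[[0.7,[0,0,-0.1],[0,0,0]],[0.7,[0,0,0],[0,0,0]],[0.7,[0,0,0],[0,0,0]]]'
```

```text
clock: 54.57
position: [0.5166, 0.1254, 0.0781]
ee_rot: [-0.043, 0.706, 0.043, 0.706]
ft_force: [0.3, -0.2, -1.0]
grip_width: 0.529
clock: 54.82
position: [0.5167, 0.1254, 0.078]
ee_rot: [-0.042, 0.706, 0.043, 0.706]
ft_force: [-4.6, -0.6, 12.2]
grip_width: 0.531
```

```bash
python3 -m crank '[[0.5,[0,0,0.1],[0,0,0]],[0.4,[0,0,0],[0,0,0]],[0.3,[0,0,0],[0,0,0]],[0.2,[0,0,0],[0,0,0]],[0.2,[0,0,0],[0,0,0]],[0.2,[0,0,2],[0,0,0]],[0.2,[0,0,2.8],[0,0,0]],[0.2,[0,0,2.8],[0,0,0]],[0.2,[0,0,2.8],[0,0,0]],[0.2,[0,0,2.8],[0,0,0]],[0.2,[0,0,2.8],[0,0,0]],[0.2,[0,0,0],[0,0,0]]]'
python3 -m crank '[[0,[-0.3,-3.6,0.5],[0,0,0]],[0,[-0.3,-3.6,0],[0,0,0]],[0,[-0.3,-3.6,0],[0,0,0]],[0,[-0.3,-3.6,0],[0,0,0]],[0,[-0.3,-3.6,0],[0,0,0]],[0,[-0.3,-3.6,0],[0,0,0]],[0,[-0.3,-3.6,0],[0,0,0]],[0,[-0.3,-3.6,0],[0,0,0]],[0,[-0.3,-3.6,0],[0,0,0]],[0,[-0.3,-3.6,0],[0,0,0]],[0,[-0.3,-3.6,0],[0,0,0]],[0,[0,0,0],[0,0,0]]]'
python3 - <<'E'
from h import *
st(); c=viewer.camera('scene'); t=viewer.camera('top')
save(c,'a',(280,120,500,290),3.6);save(t,'t12',(150,100,350,220),4)
b=cv2.imread('pics/a.png'); cv2.imwrite('pics/s12.png',np.clip(b*1.5,0,255).astype(np.uint8)[:600,:800])
E
```

```text
clock: 55.82
position: [0.5187, 0.1256, 0.2431]
ee_rot: [-0.041, 0.703, 0.044, 0.708]
ft_force: [-0.8, 0.0, -0.1]
grip_width: 0.805
clock: 56.82
position: [0.4802, -0.2787, 0.2429]
ee_rot: [-0.041, 0.706, 0.038, 0.706]
ft_force: [-0.2, -1.1, 0.3]
grip_width: 1.003
t 56.8 pos [ 0.4802 -0.2787  0.2429] jaw 0.111 tilt [-0.001 -0.004] grip 85.3 F [-0.2 -1.1  0.3] q [-0.46  0.27  1.08  1.68 -0.24  1.34  0.77]
```

View pics/s12.png

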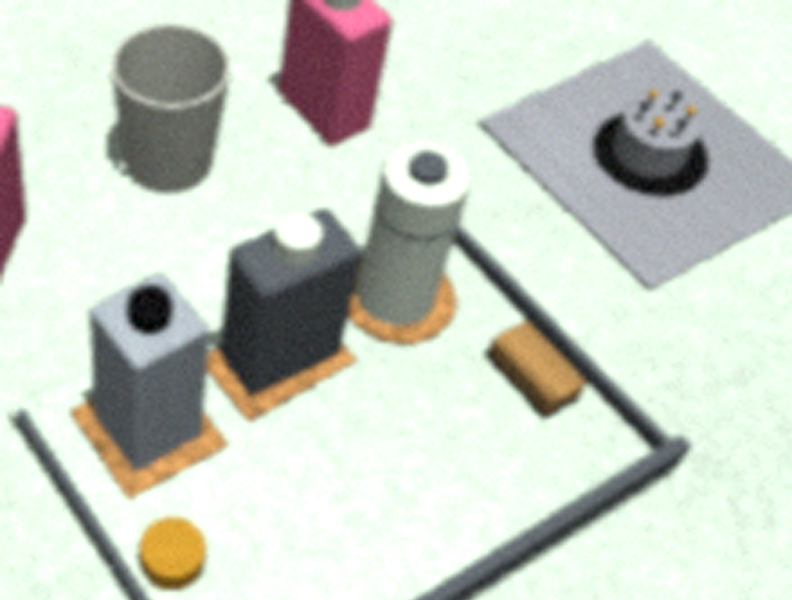

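View pics/t12.png

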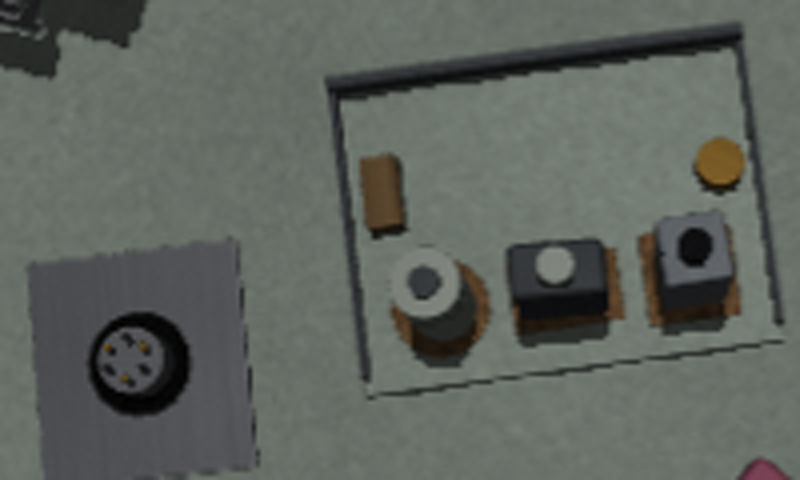

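Run:
```python
from h import *
c=viewer.camera('scene'); t=viewer.camera('top')
for n,a,b,z in(("can",(256,170.5),(399.2,166.4),.128),("flask",(288.75,166.25),(363.05,185),.126),("tin",(323.75,161.75),(321.7,205.6),.128)):
    print(n,"top",ray(a[0]-.4,a[1]-.4,z,t).round(4)[:2],"scene",ray(b[0]-.35,b[1]-.35,z,c).round(4)[:2])
print([w(r['location'],c).round(3) for r in mark_of('wax_tin',c)[:1]])
```

```text
can top [0.5154 0.1225] scene [0.517  0.1249]
flask top [0.5252 0.0415] scene [0.527  0.0432]
tin top [ 0.535  -0.0454] scene [ 0.539  -0.0441]
[array([ 0.609, -0.064,  0.014])]
```

```bash
python3 -c "
from h import *; st(); print(manip.hand_in())"
```

```text
t 57.1 pos [ 0.484  -0.2693  0.2427] jaw 0.123 tilt [-0.     0.001] grip 85.2 F [ 0.4  0.5 -0.5] q [-0.48  0.26  1.07  1.68 -0.24  1.34  0.76]
the job is handed in; nothing more can be done
None
```

I handed the job in at 57 s. The canister, tin and grey flask went upright into the tray. The bur stand then went onto the rubber disc, and after that each container went back to its own coaster.

**Positions:** In the last pictures all three containers are upright on their own coasters.

| Item | Offset from the middle |
|---|---|
| Canister | about 2.5 mm, towards the flask |
| Flask | about 1.5 mm |
| Tin | about 1–2 mm |
| Bur stand on the disc | about 1.5 mm |

The two cameras disagree with each other by 1–4 mm, so these offsets are only good to a few millimetres. I left the canister as it was rather than risk regripping it.

**Bystanders:** The wax tin and sanding block look undisturbed. The wax tin read within 4 mm of its first position, which is the network's own error.

**Limits:** The highest wrist force I read was about 38 N, when setting the canister into the tray. One joint came within 0.11 rad of its range limit in the readings I took but stayed inside it. The gripper was open and touching nothing at hand-in, and no check failed.

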